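# Aim the bench camera at the dish and pin its mount

### The job

Swivel and tilt the camera by its rear handle until it looks straight at the middle of the white dish on the stage. Then take the hairpin clip from its rack and push it down through the hole in the mount's locking pin, straight leg in the hole and sprung leg outside across the pin's side, until it is fully home and hugs the pin; let go with the camera still aimed. Leave the other things on the table where they are.

Things in the scene. Friction and masses are not known exactly. Their poses are not given: they have to be found in the camera images.
- mount: fixed camera mount; origin on the table under the centre of its 110 mm round foot, z up. A 60 mm thick column rises to 110 mm. A level steel locking pin, 18 mm thick, centre line 60 mm above the table, sticks out of the column along the mount's -x, ending 145 mm from the swivel axis.
- pin_eye (a point): middle of the pin's squared part (24 mm along the pin, 20 mm wide, 20 mm high), on the axis of its vertical through hole, 10 mm wide with chamfered mouth; at (-125, 0, 60) mm in the mount's frame, whose directions it shares (x along the pin to the column, z up). The mouth is 10 mm above this point.
- pan (a joint): swivel of the camera yoke about the vertical axis through the mount's origin, rad; 0: camera looks along the mount's +x, positive: anticlockwise from above; range -2.6 to 2.6. Stiff with friction of 0.35 N m: stays where it is left.
- tilt (a joint): tilt of the camera about its own level cross axis (body y) through cam_pivot, 160 mm above the table on the swivel axis, rad; 0: level, positive: looks down (the rear handle rises); range -0.6 to 0.8. Stiff with friction of 0.35 N m: stays where it is left.
- cam_pivot (a point): crossing of the swivel and tilt axes, at the middle of the camera's black body (90 mm long, 60 wide, 56 high; between yoke arms 88 mm apart over their outsides, reaching 180 mm above the table). Its x axis is the camera's line of sight (forward), y to the camera's left, z its top.
- cam_lens (a point): middle of the lens's front face, 91 mm ahead of cam_pivot on the line of sight (lens barrel 46 mm in diameter); axes as cam_pivot.
- cam_knob (a point): centre of the round black ball, 32 mm in diameter, at the end of the rear handle, 130 mm behind cam_pivot on the line of sight (rod 12 mm thick, between ball and body); axes as cam_pivot. Moving the ball swivels and tilts the camera.
- dish (a point): centre of the inside floor of the white round dish, 80 mm in diameter with a 10 mm rim, fixed on the dark stage; the camera has to look at this point. It lies 36 mm above the table; the stage is 100 x 100 mm and fixed.
- rack: fixed open aluminium stand, 60 mm long (its x), 42 mm wide (y), 75 mm tall, on a thin dark foot of 90 x 60 mm; the clip hangs upright in a slot in its 12 mm thick top plate, the clip's x along the stand's x; origin on the table under its centre.
- clip: steel hairpin clip 104 mm long, 70 g, upright in the rack, tab up. Origin at the tip of its straight leg (6 mm rod, 60 mm long up to a flat shoulder that stops it); z along that leg to the tab, x towards the sprung leg. In the rack the tip is 7 mm above the table. Fully home in the pin, the tip is 50 mm below pin_eye on the hole's axis, the clip's x across the pin, to either side.
- clip_tab (a point): grip point in the clip's tab (a flat steel loop with a small eye), at (7, 0, 90) mm in the clip's frame, axes as the clip. The tab is 34 mm along x, 12 mm along y, from z = 68 to 104 mm; in the rack its underside rests on the stand's top, 75 mm above the table.
- clip_spring (a point): pinch point of the 6 mm thick sprung leg, at rest at (8, 0, 32) mm in the clip's frame; above it the leg runs at x = 12.5 mm, below it flares out to x = 16.5 mm at z = 17 mm. It swings out on a spring (2 N m/rad about z = 71 mm), so it snaps past the squared pin with a push of about 4 to 20 N and then hugs its side.
- stage: the dish's fixed stage, 100 x 100 mm, 32 mm high below the dish; origin on the table under the dish's centre.
- ctrlbox: fixed bystander: blue control box 100 x 120 mm, 53 mm high; origin on the table under its centre.
- opticpost: fixed bystander: steel post 25 to 32 mm thick, 220 mm tall, on a 60 mm foot, beyond the mount; origin on the table under its centre.
- toolpot: loose bystander: orange open pot 60 x 70 x 55 mm with three upright hand drivers, 101 mm tall in all; origin at the centre of its underside. Leave it standing where it is.
- objective: loose bystander: metal microscope objective standing on the table, 44 mm in diameter, 60 mm tall; origin at the centre of its underside. Leave it standing where it is.
- jar: loose bystander: amber jar with a white lid, 44 mm in diameter, 62 mm tall; origin at the centre of its underside. Leave it standing where it is.
- washbottle: loose bystander: white bottle with a blue cap, 56 mm in diameter, 140 mm tall; origin at the centre of its underside. Leave it standing where it is.
- lenstube: loose bystander: black lens tube, 60 mm in diameter, 87 mm tall; origin at the centre of its underside. Leave it standing where it is.
Things that resemble listed ones, but are neither listed nor needed, are in the scene too. What is shaped like the mount but purple is not meant.

How it is judged:
By the outcome, as a careful person would: the job done as asked, in the order asked, and still so for the second after the job is handed in, with the robot touching nothing.
It also fails if it takes over 64 s, if anything falls off the work surface, if the arm or the gripper's body presses on something with over 40 N, if the wrist force passes 120 N, or if a joint passes its speed limit or range.

### The arm

A 7-joint arm with a two-finger parallel gripper is mounted at the origin on the work surface. World frame = base frame: x ahead of the robot, y to its left, z up, the work surface at z = 0. Lengths are in m, angles in rad, forces in N, time in s.
With the tool pointing down it reaches from about 0.425 to 0.925 m from the base axis. Payload 6.8 kg.
Tool frame: the origin (TCP) lies between the finger pads; the fingertips stand 11 mm ahead of it and the grasp point (between the pads) lies 8 mm behind it; z points along the fingers, y is the line along which they close (so a half turn about z gives the same grasp; the last joint's range is limited). The gripper opens to 85 mm and grips with 20 to 120 N. Pads are 22 mm wide; open, the fingers measure 114 mm over their backs; the gripper's body (76 mm by 85 mm) begins 54 mm behind the grasp point. The pads swing forward as they close: fully open they stand 13 mm farther back than shut.
Start: joints at [1.226, 0.477, 0.022, 1.555, -0.011, 1.109, -0.083], TCP at [0.158, -0.656, 0.242] pointing down, gripper open.
Joint ranges: [-2.96, 2.96], [-0.34, 2.1], [-1.41, 1.46], [0.24, 2.44], [-1.37, 4.51], [0.17, 1.92], [-2.96, 2.96]. Speed limits (rad/s): [2.39, 2.39, 3.14, 3.14, 3.14, 3.14, 3.14].

### API

Orientations are given as a rotation vector (axis times angle).
In Python, from bench import r gives the robot as it stands.
- The arm moves only by the tool send_rows, never from a script. Its argument "deltas" is a list of rows, each an object of numbers: "dx", "dy", "dz": the shift along the world's x, y, z in mm; "rx", "ry", "rz": the turn, a rotation vector about the world's x, y, z in degrees. A call has 1 to 5 rows; each row is the pose to reach, as a shift and turn from the pose commanded when the call began; what a row does not reach only later rows make up. A row lasts 1/12 s, in which the tool goes at most 41.7 mm and 7.16 degrees, less where a joint would pass 70% of its speed; a pose out of reach is approached as far as the arm can. A call with a gripper value outside its range is refused whole. "jaw" is the finger opening in mm, from 0 to 85.4, set as the call begins (left out, the last holds). The fingers move at their own pace and stop on an object; "newtons" is the grip in N (left out, the last holds). Time passes only in rows, so rows that repeat a pose let the fingers close. It gives the time, the measured TCP pose, the force, the opening and the grip force at its end, in the units of the state.
- r.get_obs(): the state, without advancing time (a new reading comes with each control period).
- r.grab_frame(name): name is "scene" or "top" or "wrist"; returns a dict with "frame" (384x512x3 uint8, blue, green, red), "z_map" (384x512 float32, m along the optical axis (not along the pixel's ray), 0 where there is no reading), "vertical_fov" (degrees; the focal length in pixels is half the picture's height over the tangent of half this angle, whatever the lens; pixels are square), "cx", "cy" (the principal point, pixels), "xyz" and "orientation" of the camera in the world. Camera axes: x right, y down, z forward; pixel columns grow to the right and rows downward; lengths in m; the calibration is good to about 2 mm. A picture is of the moment at which its call begins.
- r.hand_in(): hands the job in; it is judged then, once.
The state is a dict: "clock": time; "joints": joint angles; "qvel": joint speeds; "tau": joint torques, N m; "tcp_pos": TCP position; "orientation": TCP orientation; "contact_force": force on the tool from outside, world axes, zero at the start; "moment": the same for the moment, N m; "grip_width": finger opening in m; "gripper_force": force on a finger pad.
Only numpy, scipy, OpenCV 4.12 (cv2) and the standard library are available. Lean on these libraries where they do the work, as an engineer would, in place of code of your own. Each camera call takes 0.05 s, during which the arm holds its last target. There are 200 camera calls.

## Working session

There is one attempt and no reset: what is moved stays moved. The work goes in short steps, Python scripts to look and compute and a tool call to move; the robot and the scene stay as the last step left them, time stands still between calls to the robot, and variables do not carry over. Pictures are saved under pics/ and viewed, at most 10 in all, crops included, and the job is handed in when it is done.

Besides the shell and the picture viewer there is one more tool, called after "Request:" as name(argument=value, ...) on one line, values as JSON. send_rows: Moves the arm, as the interface text tells. Its arguments: {"type":"object","properties":{"deltas":{"type":"array","items":{"type":"object","properties":{"dx":{"type":"number"},"dy":{"type":"number"},"dz":{"type":"number"},"rx":{"type":"number"},"ry":{"type":"number"},"rz":{"type":"number"}}}},"jaw":{"type":"number"},"newtons":{"type":"number"}},"required":["deltas"]}

```bash
mkdir -p pics; ls
cat > h.py <<'E'
import numpy as np, cv2
from scipy.spatial.transform import Rotation as R
from bench import r
def grab(n):
    f=r.grab_frame(n); np.savez('last_%s.npz'%n,**{k:np.array(v) for k,v in f.items()}); return f
def load(n): return dict(np.load('last_%s.npz'%n))
def rot(f):
    o=np.array(f['orientation']); return R.from_rotvec(o).as_matrix() if o.shape==(3,) else (o if o.shape==(3,3) else R.from_quat(o).as_matrix())
def foc(f): return f['frame'].shape[0]/2/np.tan(np.radians(float(f['vertical_fov']))/2)
def ray(f,u,v): return rot(f)@np.array([(u-f['cx'])/foc(f),(v-f['cy'])/foc(f),1.])
def onplane(f,u,v,z):
    d=ray(f,u,v); c=np.array(f['xyz']); return c+d*(z-c[2])/d[2]
def cloud(f):
    h,w=f['z_map'].shape; u,v=np.meshgrid(np.arange(w),np.arange(h)); z=f['z_map']
    P=np.stack([(u-f['cx'])/foc(f)*z,(v-f['cy'])/foc(f)*z,z],-1)@rot(f).T+np.array(f['xyz']); P[z==0]=np.nan; return P
def proj(f,p):
    q=rot(f).T@(np.array(p)-np.array(f['xyz'])); return q[0]/q[2]*foc(f)+f['cx'],q[1]/q[2]*foc(f)+f['cy']
E
python3 - <<'E'
from h import *
for n in ['scene','top']:
    f=grab(n); print(n,f['xyz'],f['orientation'],f['vertical_fov'],f['cx'],f['cy'])
    cv2.imwrite('pics/%s0.png'%n,cv2.resize(f['frame'],(800,600),interpolation=cv2.INTER_CUBIC))
print(r.get_obs())
E
```

```text
pics
scene [1.08022264 0.34275175 0.9828126 ] [-1.14636342 -2.4818479   0.83812934] 49.267808235608435 261.2714641082584 188.048278423645
top [ 0.48856961 -0.04562379  1.14367535] [-2.17767821  2.22108447 -0.11655209] 52.418626824038526 254.66058122414688 197.42974781713468
{'clock': 0.1, 'joints': array([ 1.22585065,  0.47773666,  0.02233483,  1.55630225, -0.01147197,
        1.10933231, -0.08312658]), 'qvel': array([-0.00021905, -0.00150594,  0.00158085, -0.00415124,  0.00044988,
        0.0006159 , -0.00044689]), 'tau': array([ 4.36627612e-03, -5.97758317e+01,  1.61363259e+00, -2.81951916e+01,
        1.27915386e-02,  5.14269836e-03,  1.95060778e-05]), 'tcp_pos': array([ 0.15825166, -0.65567129,  0.24143116]), 'orientation': array([-3.11798232e+00, -3.70997330e-01,  5.25947174e-04]), 'contact_force': array([-0.19821481,  0.65319518, -0.00787393]), 'moment': array([0.01194208, 0.039555  , 0.01364686]), 'gripper_force': 0.0, 'grip_width': 0.08554490061389139}
```

View pics/top0.png

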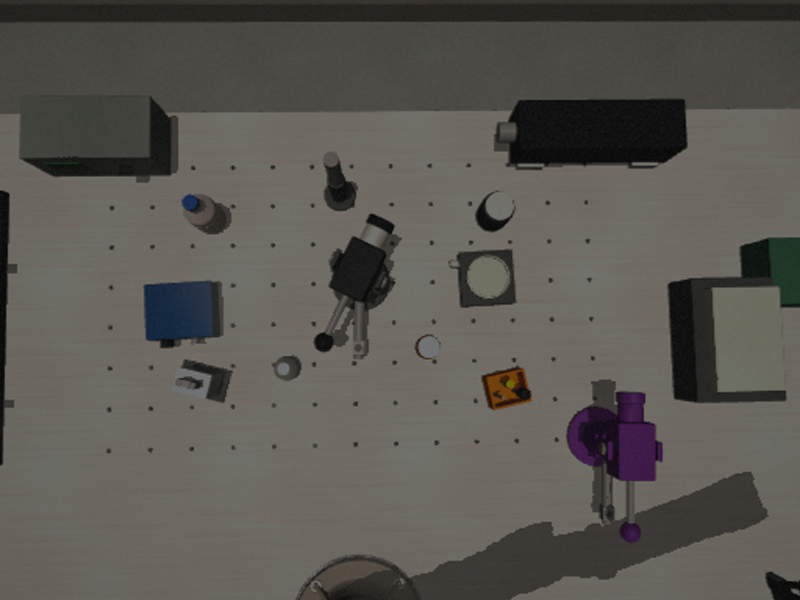

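View pics/scene0.png

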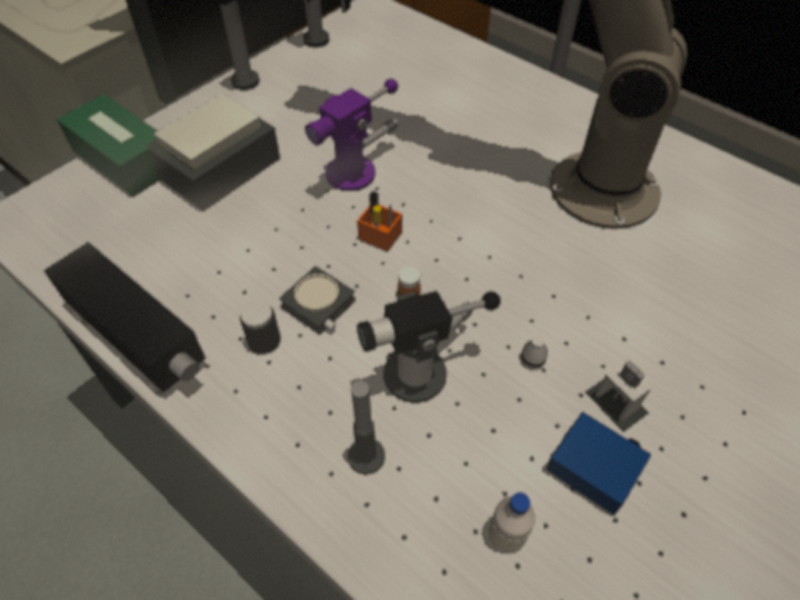

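The black mount is at (360,270) in the top picture. The similar one at (615,440) is purple, so it isn't the one meant. The dish is at (488,278), and the only rack with a clip is at (200,380). I'll confirm the mount and rack in one enlarged crop and measure them by depth.

Run:
```python
from h import *
f=load('top'); g=load('scene')
im=f['frame']; 
a=cv2.resize(np.clip(im[130:240,190:260].astype(int)*2,0,255).astype('uint8'),(382,600),interpolation=cv2.INTER_CUBIC)
b=cv2.resize(np.clip(im[222:262,105:155].astype(int)*2,0,255).astype('uint8'),(400,320),interpolation=cv2.INTER_CUBIC)
G=g['frame']; c=cv2.resize(np.clip(G[225:280,365:425].astype(int)*2,0,255).astype('uint8'),(305,280),interpolation=cv2.INTER_CUBIC)
o=np.zeros((600,800,3),'uint8'); o[:,:382]=a; o[:320,390:790]=b; o[320:,390:695]=c; cv2.imwrite('pics/crop0.png',o)
P=cloud(f); Q=cloud(g)
def fit(P,sel,name):
    p=P[sel]; print(name,len(p),'mean',p.mean(0).round(4),'med',np.median(p,0).round(4),'min',p.min(0).round(4),'max',p.max(0).round(4)); return p
print('table z',np.nanmedian(P[200:260,40:60,2]),np.nanmedian(Q[300:330,230:260,2]))
def box(P,u0,u1,v0,v1,z0,z1):
    m=np.zeros(P.shape[:2],bool); m[v0:v1,u0:u1]=1; return m&(P[...,2]>z0)&(P[...,2]<z1)
hsv=cv2.cvtColor(im,cv2.COLOR_BGR2HSV)
# dish
m=box(P,285,335,155,200,0.03,0.06)&(im.min(2)>90); p=fit(P,m,'dish');
c,n=cv2.findContours(m.astype('uint8'),cv2.RETR_EXTERNAL,cv2.CHAIN_APPROX_NONE); cc=max(c,key=cv2.contourArea); e=cv2.fitEllipse(cc); print(e,onplane(f,*e[0],.046))
m=box(P,285,335,155,200,0.025,0.06); fit(P,m,'stage')
# knob
m=box(P,200,215,210,226,0.08,0.3); p=fit(P,m,'knob top')
m=box(Q,305,325,183,202,0.06,0.3); q=fit(Q,m,'knob scene')
from scipy.optimize import least_squares
for nm,p in [('t',p),('s',q),('both',np.vstack([p,q]))]:
    s=least_squares(lambda c:np.linalg.norm(p-c,axis=1)-.016,p.mean(0)-[0,0,.012],loss='soft_l1',f_scale=.002); print(nm,s.x.round(4),np.abs(s.fun).mean())
# camera body top
m=box(P,205,255,135,195,0.17,0.26); fit(P,m,'body')
# pin
m=box(P,220,240,195,232,0.055,0.085); p=fit(P,m,'pin'); 
# column/foot
m=box(Q,240,290,220,260,0.0,0.03)
# rack
m=box(P,105,155,225,262,0.06,0.08); fit(P,m,'racktop')
m=box(P,105,155,225,262,0.083,0.12); fit(P,m,'tab'); print(cv2.minAreaRect(p[:,:2].astype('float32')*1000))
m=box(Q,365,425,225,280,0.083,0.12); fit(Q,m,'tab scene')
for nm in ['pin']: 
    p=P[box(P,220,240,195,232,0.055,0.085)]; 
    for x in np.arange(p[:,0].min(),p[:,0].max(),.008):
        k=p[(p[:,0]>=x)&(p[:,0]<x+.008)]; print(round(x,3),len(k),k[:,1].min().round(4) if len(k) else '',k[:,1].max().round(4) if len(k) else '',k[:,2].mean().round(4) if len(k) else '')
```

```text
table z -0.00018975851117541964 0.00034748328439920817
dish 507 mean [ 0.6256 -0.2473  0.0358] med [ 0.6257 -0.2475  0.0356] min [ 0.5874 -0.2864  0.0303] max [ 0.6628 -0.2099  0.045 ]
((311.5861511230469, 176.9107666015625), (24.738943099975586, 24.984291076660156), 161.27374267578125) [ 0.62449762 -0.245609    0.046     ]
stage 1189 mean [ 0.6253 -0.246   0.0339] med [ 0.6255 -0.2457  0.0336] min [ 0.5744 -0.2991  0.0251] max [ 0.6763 -0.1814  0.0461]
knob top 139 mean [0.5121 0.0424 0.1582] med [0.5111 0.0421 0.158 ] min [0.496  0.0278 0.1474] max [0.5313 0.0582 0.167 ]
knob scene 145 mean [0.5155 0.0457 0.1566] med [0.5155 0.0458 0.1571] min [0.4955 0.0307 0.1416] max [0.5351 0.0597 0.1673]
t [0.5111 0.0441 0.1483] 0.0016251015749018133
s [0.5091 0.0428 0.1485] 0.0020037827339892387
both [0.5102 0.0433 0.1482] 0.0018894858545996777
body 1267 mean [ 0.6373 -0.0211  0.1855] med [ 0.6351 -0.0226  0.1861] min [ 0.5734 -0.0715  0.1702] max [0.7121 0.032  0.1949]
pin 223 mean [ 0.5282 -0.0101  0.0673] med [ 0.5285 -0.0101  0.0674] min [ 0.4816 -0.019   0.0589] max [0.5757 0.0016 0.0739]
racktop 291 mean [0.4463 0.275  0.0741] med [0.4472 0.273  0.0746] min [0.4195 0.2447 0.061 ] max [0.4722 0.312  0.0795]
tab 82 mean [0.4459 0.2758 0.1067] med [0.4463 0.2756 0.1092] min [0.4374 0.2605 0.0835] max [0.4546 0.2948 0.1152]
((528.707763671875, -8.938745498657227), (19.220163345336914, 93.92972564697266), 88.58672332763672)
tab scene 154 mean [0.4464 0.2786 0.101 ] med [0.4467 0.2787 0.1055] min [0.434 0.261 0.083] max [0.4547 0.2954 0.1135]
0.482 18 -0.0147 -0.0009 0.0668
0.49 23 -0.0177 0.0016 0.0684
0.498 12 -0.0179 -0.0013 0.069
0.506 21 -0.018 -0.0015 0.0698
0.514 21 -0.0179 -0.0012 0.0667
0.522 20 -0.0181 -0.0015 0.0661
0.53 21 -0.0182 -0.0015 0.0663
0.538 21 -0.0185 -0.0016 0.0666
0.546 18 -0.0185 -0.0047 0.0668
0.554 17 -0.0187 -0.0048 0.0668
0.562 14 -0.0188 -0.0049 0.0679
0.57 17 -0.019 -0.0051 0.0669
```

View pics/crop0.png

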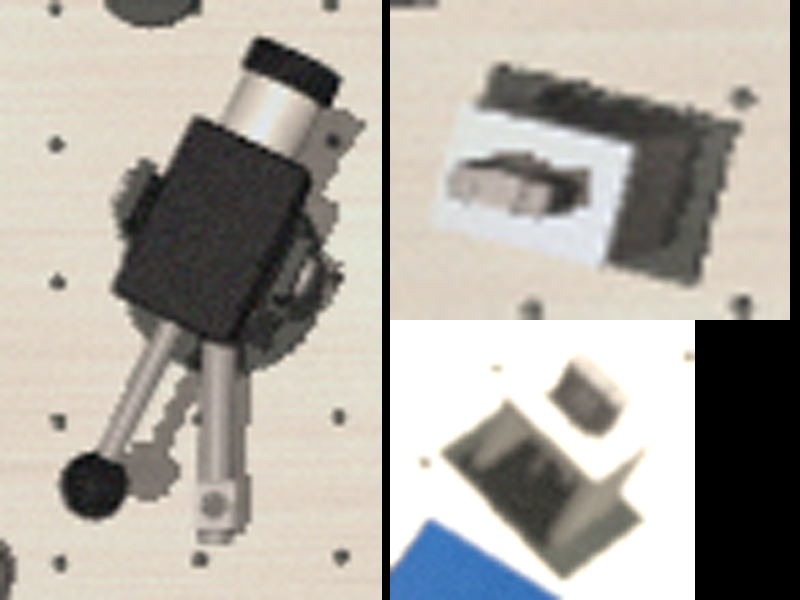

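The crop confirms the black mount: the squared pin end with its hole is at crop (213,505) and the black ball at (95,485). The rack is upper right with the clip's tab at (515,185). The knob measures (0.510, 0.043, 0.148), 129 mm from the pivot at about (0.627, -0.0105, 0.160), which fits the given 130 mm. I'll start moving towards the knob.

Request:
send_rows(deltas=[{"dx": 20, "dy": 25, "dz": 20, "rz": 7}, {"dx": 44, "dy": 55, "dz": 40, "rz": 14}, {"dx": 68, "dy": 85, "dz": 50, "rz": 21}, {"dx": 92, "dy": 115, "dz": 60, "rz": 28}, {"dx": 116, "dy": 145, "dz": 60, "rz": 35}], jaw=70)

```text
$.deltas[0]: bad value
```

Run:
```python
from h import *
f=load('top');g=load('scene'); P=cloud(f)
print('eye top z.07',onplane(f,229.0,222.6,.07))
# refine hole: dark blob in squared part
im=f['frame'].astype(int).sum(2)[212:230,220:238]; print(im[6:18,4:16])
p=P[(P[...,2]>.05)&(P[...,2]<.085)&(P[...,0]>.475)&(P[...,0]<.51)&(abs(P[...,1]+.01)<.03)]
m=p[:,2]>.066
print('sq',p[m].min(0),p[m].max(0),p.min(0),p.max(0))
# foot of mount
q=P[205:215]
o=r.get_obs(); print(o['clock'],o['tcp_pos'],o['orientation'],o['joints'].round(3))
# tab
for n,F in (('top',f),('scene',g)):
    C=cloud(F); k=C[(C[...,2]>.103)&(C[...,2]<.118)&(abs(C[...,0]-.446)<.04)&(abs(C[...,1]-.277)<.04)]
    print(n,len(k),k.mean(0),cv2.minAreaRect((k[:,:2]*1000).astype('float32')))
    k=C[(C[...,2]>.071)&(C[...,2]<.079)&(abs(C[...,0]-.446)<.05)&(abs(C[...,1]-.277)<.05)]
    print(' plate',len(k),k.mean(0),cv2.minAreaRect((k[:,:2]*1000).astype('float32')))
    k=C[(C[...,2]>.003)&(C[...,2]<.012)&(np.hypot(C[...,0]-.627,C[...,1]+.01)<.07)]
    print(' foot',len(k),cv2.minEnclosingCircle((k[:,:2]*1000).astype('float32')))
```

```text
eye top z.07 [ 0.4992686  -0.00956865  0.07      ]
[[319 314 258 253 249 255 251 264 249 193 175 175]
 [324 316 293 292 285 281 289 284 289 205 182 176]
 [320 309 291 263 227 203 239 280 290 201 172 174]
 [318 309 292 194 195 172 186 233 280 199 174 173]
 [318 308 274 204 176 177 175 216 236 184 171 171]
 [326 305 269 171 173 170 181 222 233 186 172 175]
 [326 312 294 246 194 186 214 280 241 194 178 177]
 [329 312 292 289 263 261 278 284 243 190 181 190]
 [318 310 290 287 284 282 284 281 237 190 178 305]
 [320 323 202 199 219 232 206 169 140 185 190 308]
 [321 323 218 221 250 260 224 185 205 306 320 323]
 [323 325 252 226 247 245 220 191 256 309 323 324]]
sq [ 0.4817151  -0.0180485   0.06604738] [0.50925163 0.00155675 0.07388131] [ 0.48161398 -0.0180485   0.06183622] [0.50925163 0.00155675 0.07388131]
0.1 [ 0.15825166 -0.65567129  0.24143116] [-3.11798232e+00 -3.70997330e-01  5.25947174e-04] [ 1.226  0.478  0.022  1.556 -0.011  1.109 -0.083]
top 66 [0.44599529 0.27780479 0.10988693] ((445.608154296875, 278.060302734375), (33.20387649536133, 12.455284118652344), 76.3387222290039)
 plate 258 [0.44639753 0.27590143 0.07476733] ((445.90985107421875, 278.84979248046875), (61.19166564941406, 42.31100082397461), 75.3403091430664)
 foot 160 ((625.8281860351562, -9.717843055725098), 69.09512329101562)
scene 89 [0.44546443 0.27892009 0.10902248] ((444.21337890625, 278.70855712890625), (33.1781120300293, 16.075408935546875), 80.46611785888672)
 plate 255 [0.45041623 0.27939462 0.07489993] ((444.1958923339844, 278.18475341796875), (60.62836456298828, 44.823448181152344), 74.69432830810547)
 foot 346 ((627.385986328125, -10.053182601928711), 69.47745513916016)
```

Request:
send_rows(deltas=[{"dx": 20, "dy": 25, "dz": 20, "rx": 0, "ry": 0, "rz": 7}, {"dx": 44, "dy": 55, "dz": 40, "rx": 0, "ry": 0, "rz": 14}, {"dx": 68, "dy": 85, "dz": 50, "rx": 0, "ry": 0, "rz": 21}, {"dx": 92, "dy": 115, "dz": 60, "rx": 0, "ry": 0, "rz": 28}, {"dx": 116, "dy": 145, "dz": 60, "rx": 0, "ry": 0, "rz": 35}], jaw=70)

```text
clock: 0.52
tcp_pos: [0.2757, -0.5103, 0.3044]
orientation: [2.857, 1.299, 0.0]
contact_force: [-0.5, -0.3, -0.9]
grip_width: 0.0701
gripper_force: 0.0
```

Request:
send_rows(deltas=[{"dx": 28, "dy": 28, "dz": 0, "rx": 0, "ry": 0, "rz": 7}, {"dx": 56, "dy": 56, "dz": 0, "rx": 0, "ry": 0, "rz": 14}, {"dx": 84, "dy": 84, "dz": 0, "rx": 0, "ry": 0, "rz": 21}, {"dx": 112, "dy": 112, "dz": 0, "rx": 0, "ry": 0, "rz": 28}, {"dx": 140, "dy": 140, "dz": 0, "rx": 0, "ry": 0, "rz": 35}])

```text
clock: 0.93
tcp_pos: [0.4151, -0.3695, 0.3022]
orientation: [-2.336, -2.1, 0.0]
contact_force: [0.1, -0.7, 0.4]
grip_width: 0.0697
gripper_force: 0.0
```

Request:
send_rows(deltas=[{"dx": 12, "dy": 38, "dz": 0, "rx": 0, "ry": 0, "rz": 7}, {"dx": 24, "dy": 76, "dz": 0, "rx": 0, "ry": 0, "rz": 14}, {"dx": 36, "dy": 114, "dz": 0, "rx": 0, "ry": 0, "rz": 21}, {"dx": 48, "dy": 152, "dz": 0, "rx": 0, "ry": 0, "rz": 28}, {"dx": 60, "dy": 190, "dz": 0, "rx": 0, "ry": 0, "rz": 35}])

```text
clock: 1.35
tcp_pos: [0.4743, -0.1793, 0.3021]
orientation: [-1.597, -2.705, 0.001]
contact_force: [0.1, 0.1, -0.1]
grip_width: 0.0702
gripper_force: 0.0
```

Request:
send_rows(deltas=[{"dx": 6, "dy": 40, "dz": 0, "rx": 0, "ry": 0, "rz": 7}, {"dx": 12, "dy": 80, "dz": 0, "rx": 0, "ry": 0, "rz": 14}, {"dx": 18, "dy": 120, "dz": 0, "rx": 0, "ry": 0, "rz": 21}, {"dx": 26, "dy": 160, "dz": 0, "rx": 0, "ry": 0, "rz": 28}, {"dx": 34, "dy": 200, "dz": 0, "rx": 0, "ry": 0, "rz": 35}])

```text
clock: 1.77
tcp_pos: [0.508, 0.0205, 0.3023]
orientation: [0.71, 3.06, -0.001]
contact_force: [1.3, -0.1, -0.8]
grip_width: 0.0697
gripper_force: 0.0
```

Request:
send_rows(deltas=[{"dx": 2, "dy": 12, "dz": -20, "rx": 0, "ry": 0, "rz": 1}, {"dx": 2, "dy": 23, "dz": -55, "rx": 0, "ry": 0, "rz": 1}, {"dx": 2, "dy": 23, "dz": -95, "rx": 0, "ry": 0, "rz": 1}, {"dx": 2, "dy": 23, "dz": -135, "rx": 0, "ry": 0, "rz": 1}, {"dx": 2, "dy": 23, "dz": -162, "rx": 0, "ry": 0, "rz": 1}])

```text
clock: 2.18
tcp_pos: [0.5084, 0.0417, 0.1369]
orientation: [-0.69, -3.061, 0.002]
contact_force: [-0.1, -0.3, -0.6]
grip_width: 0.07
gripper_force: 0.0
```

Request:
send_rows(deltas=[{"dx": 0, "dy": 0, "dz": 0, "rx": 0, "ry": 0, "rz": 0}, {"dx": 0, "dy": 0, "dz": 0, "rx": 0, "ry": 0, "rz": 0}, {"dx": 0, "dy": 0, "dz": 0, "rx": 0, "ry": 0, "rz": 0}, {"dx": 0, "dy": 0, "dz": 0, "rx": 0, "ry": 0, "rz": 0}, {"dx": 0, "dy": 0, "dz": 0, "rx": 0, "ry": 0, "rz": 0}], jaw=28, newtons=30)

```text
clock: 2.6
tcp_pos: [0.5115, 0.0421, 0.1422]
orientation: [0.692, 3.061, 0.001]
contact_force: [0.1, 0.4, 1.2]
grip_width: 0.0303
gripper_force: 30.0
```

Run:
```python
from h import *
piv=np.array([.6255,-.010,.160]); D=np.array([.625,-.246,.036]); k0=np.array([.5102,.0433,.1482])
def ang(d): return np.arctan2(d[1],d[0]),-np.arctan2(d[2],np.hypot(d[0],d[1]))
a=ang(piv-k0); b=ang(D-piv); print(np.degrees(a),np.degrees(b),np.linalg.norm(piv-k0))
K=lambda p,t: piv-.13*np.array([np.cos(t)*np.cos(p),np.cos(t)*np.sin(p),-np.sin(t)])
for i in range(1,16):
    s=i/15; p=a[0]+s*(b[0]-a[0]); t=a[1]+s*(b[1]-a[1])
    if i%5==1: base=K(a[0]+(i-1)/15*(b[0]-a[0]),a[1]+(i-1)/15*(b[1]-a[1]))
    print(i,((K(p,t)-base)*1000).round(1),np.degrees(p-a[0]).round(1))
```

```text
[-24.80979463  -5.30732636] [-90.12138918  27.71844868] 0.12757045112407492
1 [4.1 8.9 5. ] -4.4
2 [ 9.1 17.5 10. ] -8.7
3 [14.9 25.5 15. ] -13.1
4 [21.4 32.9 20. ] -17.4
5 [28.6 39.6 24.9] -21.8
6 [7.8 6.  5. ] -26.1
7 [16.  11.2  9.9] -30.5
8 [24.7 15.6 14.8] -34.8
9 [33.7 19.2 19.7] -39.2
10 [43.  21.8 24.5] -43.5
11 [9.4 1.7 4.8] -47.9
12 [18.8  2.5  9.4] -52.2
13 [28.1  2.3 14.1] -56.6
14 [37.3  1.3 18.6] -61.0
15 [46.2 -0.6 23.1] -65.3
```

Request:
send_rows(deltas=[{"dx": 4.1, "dy": 8.9, "dz": 5, "rx": 0, "ry": 0, "rz": -4.4}, {"dx": 9.1, "dy": 17.5, "dz": 10, "rx": 0, "ry": 0, "rz": -8.7}, {"dx": 14.9, "dy": 25.5, "dz": 15, "rx": 0, "ry": 0, "rz": -13.1}, {"dx": 21.4, "dy": 32.9, "dz": 20, "rx": 0, "ry": 0, "rz": -17.4}, {"dx": 28.6, "dy": 39.6, "dz": 24.9, "rx": 0, "ry": 0, "rz": -21.8}])

```text
clock: 3.02
tcp_pos: [0.5395, 0.0795, 0.1662]
orientation: [1.266, 2.873, -0.003]
contact_force: [0.6, -6.1, -4.0]
grip_width: 0.0301
gripper_force: 29.9
```

Request:
send_rows(deltas=[{"dx": 7.8, "dy": 6, "dz": 5, "rx": 0, "ry": 0, "rz": -4.3}, {"dx": 16, "dy": 11.2, "dz": 9.9, "rx": 0, "ry": 0, "rz": -8.7}, {"dx": 24.7, "dy": 15.6, "dz": 14.8, "rx": 0, "ry": 0, "rz": -13}, {"dx": 33.7, "dy": 19.2, "dz": 19.7, "rx": 0, "ry": 0, "rz": -17.4}, {"dx": 43, "dy": 21.8, "dz": 24.5, "rx": 0, "ry": 0, "rz": -21.7}])

```text
clock: 3.43
tcp_pos: [0.5816, 0.1013, 0.1901]
orientation: [1.784, 2.585, -0.005]
contact_force: [-1.7, -4.6, -5.6]
grip_width: 0.03
gripper_force: 30.0
```

Request:
send_rows(deltas=[{"dx": 9.4, "dy": 1.7, "dz": 4.8, "rx": 0, "ry": 0, "rz": -4.4}, {"dx": 18.8, "dy": 2.5, "dz": 9.4, "rx": 0, "ry": 0, "rz": -8.7}, {"dx": 28.1, "dy": 2.3, "dz": 14.1, "rx": 0, "ry": 0, "rz": -13.1}, {"dx": 37.3, "dy": 1.3, "dz": 18.6, "rx": 0, "ry": 0, "rz": -17.5}, {"dx": 46.2, "dy": -0.6, "dz": 23.1, "rx": 0, "ry": 0, "rz": -21.8}])

```text
clock: 3.85
tcp_pos: [0.6271, 0.1011, 0.2127]
orientation: [-2.24, -2.202, 0.006]
contact_force: [-2.9, -3.2, -5.6]
grip_width: 0.0301
gripper_force: 30.1
```

Request:
send_rows(deltas=[{"dx": 0, "dy": 0, "dz": 0, "rx": 0, "ry": 0, "rz": 0}, {"dx": 0, "dy": 0, "dz": 0, "rx": 0, "ry": 0, "rz": 0}])

```text
clock: 4.02
tcp_pos: [0.6286, 0.1009, 0.2136]
orientation: [2.234, 2.205, -0.0]
contact_force: [-0.6, -4.4, -0.4]
grip_width: 0.0302
gripper_force: 30.4
```

```bash
cat > aim.py <<'E'
from h import *
from scipy.optimize import least_squares
def sph(p,c0):
    return least_squares(lambda c:np.linalg.norm(p-c,axis=1)-.016,c0,loss='soft_l1',f_scale=.002)
def measure(k0,save=None):
    piv=np.array([.6255,-.010,.160]); D=np.array([.625,-.246,.036]); out=[]
    for n in ('top','scene'):
        f=grab(n); P=cloud(f); im=f['frame']
        if save: cv2.imwrite('pics/%s_%s.png'%(save,n),im)
        q=P[(np.linalg.norm(P-k0,axis=2)<.03)&(im.max(2)<70)]
        if len(q)>20:
            s=sph(q,np.array(k0)); print(n,'knob',len(q),s.x.round(4),np.abs(s.fun).mean().round(4)); out.append(s.x)
        # body-top plane
        B=P[(np.hypot(P[...,0]-piv[0],P[...,1]-piv[1])<.06)&(P[...,2]>.165)&(im.max(2)<70)]
        if len(B)>100:
            for _ in range(4):
                c=np.median(B,0) if _==0 else B.mean(0); nrm=np.linalg.svd(B-c,full_matrices=False)[2][2]; nrm*=np.sign(nrm[2]); B=B[abs((B-c)@nrm)<.005/(1+_*.4)]
            rect=cv2.minAreaRect((B[:,:2]*1000).astype('float32')); print(n,'plane n',nrm.round(3),'tilt',np.degrees(np.arccos(nrm[2])).round(2),len(B),rect)
    return out
E
python3 -c "
from aim import *
measure(np.array([.6258,.1054,.2205]),'a1'); o=r.get_obs(); print(o['tcp_pos'],o['orientation'],o['contact_force'],o['clock'])"
```

```text
top plane n [ 0.997 -0.059  0.041] tilt 87.68 99 ((618.5791015625, -6.499427795410156), (18.95635223388672, 112.14044189453125), 3.045048236846924)
scene knob 91 [0.629  0.1006 0.2232] 0.0042
scene plane n [ 0.109 -0.181  0.977] tilt 12.21 193 ((629.3002319335938, -11.778457641601562), (80.5416030883789, 93.18757629394531), 43.47710037231445)
[0.62844232 0.10089364 0.21350664] [ 2.23358025e+00  2.20613509e+00 -2.39968858e-04] [-0.91473744 -4.44593317 -0.10761216] 4.1167
```

Request:
send_rows(deltas=[{"dx": 0, "dy": 0, "dz": 0, "rx": 0, "ry": 0, "rz": 0}, {"dx": 0, "dy": 0, "dz": 0, "rx": 0, "ry": 0, "rz": 0}, {"dx": 0, "dy": 0, "dz": 0, "rx": 0, "ry": 0, "rz": 0}], jaw=65)

```text
clock: 4.37
tcp_pos: [0.6283, 0.1039, 0.2136]
orientation: [2.233, 2.21, 0.003]
contact_force: [0.5, 0.4, 0.1]
grip_width: 0.0641
gripper_force: 0.0
```

Request:
send_rows(deltas=[{"dx": 0, "dy": 0, "dz": 20, "rx": 0, "ry": 0, "rz": 0}, {"dx": 0, "dy": 0, "dz": 55, "rx": 0, "ry": 0, "rz": 0}, {"dx": -20, "dy": 20, "dz": 80, "rx": 0, "ry": 0, "rz": -4}, {"dx": -45, "dy": 45, "dz": 80, "rx": 0, "ry": 0, "rz": -9}, {"dx": -70, "dy": 70, "dz": 80, "rx": 0, "ry": 0, "rz": -14}])

```text
clock: 4.78
tcp_pos: [0.5585, 0.1742, 0.2952]
orientation: [2.492, 1.912, 0.008]
contact_force: [-0.1, 0.6, -0.8]
grip_width: 0.0649
gripper_force: 0.0
```

Request:
send_rows(deltas=[{"dx": -28, "dy": 27, "dz": 0, "rx": 0, "ry": 0, "rz": 0}, {"dx": -56, "dy": 54, "dz": 0, "rx": 0, "ry": 0, "rz": 0}, {"dx": -84, "dy": 81, "dz": 0, "rx": 0, "ry": 0, "rz": 0}, {"dx": -113, "dy": 107, "dz": 0, "rx": 0, "ry": 0, "rz": 0}, {"dx": -113, "dy": 107, "dz": 0, "rx": 0, "ry": 0, "rz": 0}])

```text
clock: 5.2
tcp_pos: [0.4382, 0.2871, 0.294]
orientation: [-2.472, -1.933, -0.003]
contact_force: [-0.5, -0.1, 0.5]
grip_width: 0.065
gripper_force: 0.0
```

Run:
```python
from aim import *
measure(np.array([.628,.1030,.2205])); o=r.get_obs(); print(o['tcp_pos'],o['orientation'],o['clock'])
f=load('top')['frame'][90:250,120:380]; w=grab('wrist')['frame']
o=np.zeros((600,800,3),'uint8'); 
L=lambda x:np.clip(x.astype(int)*2,0,255).astype('uint8')
a=cv2.resize(L(f),(400,246)); s=cv2.resize(L(load('scene')['frame'][120:280,180:360]),(400,350))
o[:246,:400]=a; o[250:600,:400]=s; o[:300,400:]=cv2.resize(L(w),(400,300)); cv2.imwrite('pics/v2.png',o)
```

```text
top knob 144 [0.6306 0.1025 0.2164] 0.001
top plane n [-0.049 -0.363  0.931] tilt 21.48 367 ((622.3268432617188, -23.063644409179688), (82.17417907714844, 82.27324676513672), 84.81767272949219)
scene knob 129 [0.6289 0.1025 0.2168] 0.001
scene plane n [ 0.144 -0.217  0.965] tilt 15.11 200 ((630.9528198242188, -17.157974243164062), (87.00212097167969, 73.71244049072266), 81.29975891113281)
[0.44367652 0.28168799 0.29352043] [2.48232929 1.92540745 0.00254842] 5.3
```

View pics/v2.png

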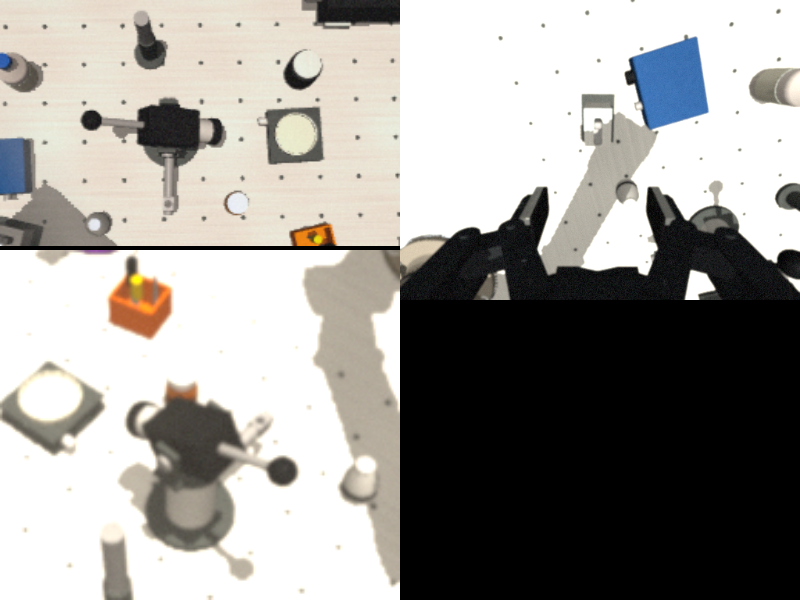

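The top view shows the lens now pointing at the dish, with the knob at crop (90,120). I'll tighten the estimates of the pivot and the aim error.

Run:
```python
from h import *
f=load('top'); g=load('scene')
def old(n):
    return cv2.resize(cv2.imread('pics/%s0.png'%n),(512,384),interpolation=cv2.INTER_AREA)
def ball(F,im,p):
    u,v=map(int,np.round(proj(F,p))); w=14; c=im[v-w:v+w+1,u-w:u+w+1].max(2).astype('uint8')
    m=(c<60).astype('uint8'); m=cv2.morphologyEx(m,cv2.MORPH_OPEN,cv2.getStructuringElement(2,(7,7)))
    n,l,s,ce=cv2.connectedComponentsWithStats(m); i=1+np.argmax(s[1:,4]) ; d=2*np.sqrt(s[i,4]/np.pi)
    return ce[i]+[u-w,v-w],d,s[i]
def tri(a,b):
    c1,c2=np.array(f['xyz']),np.array(g['xyz']); d1=ray(f,*a);d2=ray(g,*b); d1/=np.linalg.norm(d1);d2/=np.linalg.norm(d2)
    s=np.linalg.lstsq(np.stack([d1,-d2],1),c2-c1,rcond=None)[0]; return (c1+s[0]*d1+c2+s[1]*d2)/2,np.linalg.norm(c1+s[0]*d1-c2-s[1]*d2)
for nm,ims,p in (('t0',[old('top'),old('scene')],[.5102,.0433,.1482]),('t1',[f['frame'],g['frame']],[.63,.1025,.2166])):
    a=ball(f,ims[0],p); b=ball(g,ims[1],p); print(nm,a,b,tri(a[0],b[0])); print(' top@z',onplane(f,*a[0],p[2]),onplane(g,*b[0],p[2]))
# body top face in original
im=old('top'); m=(im.max(2)<60).astype('uint8'); m[:135]=0
m=cv2.morphologyEx(m,cv2.MORPH_OPEN,np.ones((11,11),'uint8')); m[:,:200]=0;m[:,260:]=0;m[210:]=0
c=max(cv2.findContours(m,0,1)[0],key=cv2.contourArea); rc=cv2.minAreaRect(c); print(rc,onplane(f,*rc[0],.188))
# dish both views: bright mask
for n,F in (('top',f),('scene',g)):
    i=F['frame']; u,v=map(int,proj(F,[.625,-.246,.046])); print(n,u,v)
    hh=np.zeros(i.shape[:2],'uint8'); hh[v-25:v+26,u-30:u+31]=(i[v-25:v+26,u-30:u+31].min(2)>95)
    hh=cv2.morphologyEx(hh,cv2.MORPH_OPEN,np.ones((3,3),'uint8'))
    n_,l,s,ce=cv2.connectedComponentsWithStats(hh); k=l[v,u]; cc=max(cv2.findContours((l==k).astype('uint8'),0,1)[0],key=cv2.contourArea); e=cv2.fitEllipse(cc); print(s[k],e,onplane(F,*e[0],.046),onplane(F,*e[0],.036))
    # lens front ring; rod centreline: grey rod between knob and body
# foot ellipse edges: points of foot disc z 3..20mm farthest
for n,F in (('top',f),('scene',g)):
    C=cloud(F); i=F['frame'].max(2)
    k=C[(C[...,2]>.004)&(C[...,2]<.016)&(np.hypot(C[...,0]-.626,C[...,1]+.011)<.064)]
    a=np.arctan2(k[:,1]+.011,k[:,0]-.626); rr=np.hypot(k[:,1]+.011,k[:,0]-.626); print(n,len(k),np.median(k[:,2]))
    pts=np.array([k[(abs(a-t)<.13)][np.argmax(rr[abs(a-t)<.13])][:2] for t in np.arange(-3,3.1,.25) if (abs(a-t)<.13).sum()>3])
    s=np.linalg.norm(pts-[.626,-.011],axis=1); 
    from scipy.optimize import least_squares
    q=least_squares(lambda c:np.linalg.norm(pts-c,axis=1)-.055,[.626,-.011],loss='soft_l1',f_scale=.0015); print(q.x,np.abs(q.fun).round(4))
```

```text
t0 (array([206.90833333, 218.45      ]), np.float64(12.360774464742066), array([  8,   9,  13,  12, 120], dtype=int32)) (array([314.23188406, 192.31884058]), np.float64(9.373021315815206), array([11,  9,  9, 10, 69], dtype=int32)) (array([0.50952883, 0.04426977, 0.15146255]), np.float64(0.002126294488324509))
 top@z [0.51016462 0.04365921 0.1482    ] [0.50667345 0.04397449 0.1482    ]
t1 (array([178.91911765, 167.84558824]), np.float64(13.159049284959082), array([  8,   8,  13,  13, 136], dtype=int32)) (array([306.5, 220.5]), np.float64(12.153015559492998), array([  9,   7,  12,  12, 116], dtype=int32)) (array([0.62982539, 0.10201091, 0.22049722]), np.float64(0.0001896405055476315))
 top@z [0.63047216 0.10255323 0.2166    ] [0.6274686  0.10085878 0.2166    ]
((229.5, 174.0), (38.0, 33.0), 90.0) [ 0.61756037 -0.01668138  0.188     ]
top 311 176
[300 165  24  26 484] ((311.6190185546875, 176.90377807617188), (23.173934936523438, 24.81285858154297), 154.20594787597656) [ 0.62451605 -0.24570371  0.046     ] [ 0.62575455 -0.24752647  0.036     ]
scene 202 186
[ 172  161   61   51 2350] ((202.46212768554688, 184.0303955078125), (57.27633285522461, 64.5575180053711), 106.54983520507812) [ 0.61976357 -0.2510989   0.046     ] [ 0.6148484  -0.25743795  0.036     ]
top 211 0.011379602836667502
[ 0.62589846 -0.01335502] [0.0002 0.0004 0.0002 0.0001 0.0001 0.0054 0.0007 0.0002 0.0002 0.001 ]
scene 653 0.012067705581831012
[ 0.62650657 -0.01334039] [0.0001 0.0011 0.0002 0.0066 0.0066 0.0044 0.0004 0.0015 0.0055 0.0011
 0.0008 0.0003 0.0018 0.0097 0.0001 0.0001 0.0098 0.0107 0.0015 0.0022]
```

```bash
cat > axis.py <<'E'
from h import *
from scipy.optimize import least_squares
D=np.array([.625,-.2465,.036])
def fitaxis(x0,names=('top','scene')):
    S=[]
    for n in names:
        f=load(n); P=cloud(f).reshape(-1,3); P=P[np.isfinite(P).all(1)]; P=P[(np.linalg.norm(P-x0[:3],axis=1)<.16)&(P[:,2]>.10)]; S.append(P)
    P=np.vstack(S)
    def geo(x,P):
        d=np.array([np.cos(x[4])*np.cos(x[3]),np.cos(x[4])*np.sin(x[3]),-np.sin(x[4])]); q=P-x[:3]; a=q@d; return a,np.linalg.norm(q-a[:,None]*d,axis=1),q+.13*d
    x=np.array(x0,float)
    for tol in (.012,.007,.005,.005):
        a,rad,kb=geo(x,P)
        rod=(a>-.108)&(a<-.052)&(rad<.006+tol); bar=(a>.05)&(a<.085)&(abs(rad-.023)<tol); bl=np.linalg.norm(kb,axis=1)<.016+tol
        def res(x):
            a,rad,kb=geo(x,P); k=np.linalg.norm(kb,axis=1)
            return np.r_[rad[rod]-.006,rad[bar]-.023,k[bl]-.016,(x[:3]-x0[:3])*3]
        s=least_squares(res,x,loss='soft_l1',f_scale=.0015); x=s.x
    d=np.array([np.cos(x[4])*np.cos(x[3]),np.cos(x[4])*np.sin(x[3]),-np.sin(x[4])]); t=(D-x[:3])@d; miss=x[:3]+t*d-D
    print(names,'n',rod.sum(),bar.sum(),bl.sum(),'piv',x[:3].round(4),'pan,tilt',np.degrees(x[3:]).round(2),'miss mm',(miss*1000).round(1),'res',np.abs(s.fun).mean().round(4))
    return x
E
python3 - <<'E'
from axis import *
x0=[.6262,-.0135,.160,np.radians(-92),np.radians(27)]
for n in (('top',),('scene',),('top','scene')): fitaxis(x0,n)
E
```

```text
('top',) n 106 195 153 piv [ 0.6254 -0.0137  0.1579] pan,tilt [-92.5   26.91] miss mm [-9.8 -1.1  3.1] res 0.0014
('scene',) n 97 148 176 piv [ 0.6228 -0.0141  0.1592] pan,tilt [-92.99  26.45] miss mm [-14.5  -2.4   6.3] res 0.0012
('top', 'scene') n 203 340 330 piv [ 0.6242 -0.0139  0.1583] pan,tilt [-92.66  26.77] miss mm [-11.7  -1.5   4. ] res 0.0014
```

The axis fits from both views agree: the line of sight misses by about 10 mm in x and 4 mm in height. I'll regrasp the knob and correct by roughly +2° pan and +1° tilt.

Request:
send_rows(deltas=[{"dx": 28, "dy": -27, "dz": 6, "rx": 0, "ry": 0, "rz": 2}, {"dx": 56, "dy": -54, "dz": 6, "rx": 0, "ry": 0, "rz": 5}, {"dx": 84, "dy": -81, "dz": 6, "rx": 0, "ry": 0, "rz": 8}, {"dx": 112, "dy": -108, "dz": 6, "rx": 0, "ry": 0, "rz": 11}, {"dx": 140, "dy": -135, "dz": 6, "rx": 0, "ry": 0, "rz": 13}])

```text
clock: 5.77
tcp_pos: [0.5873, 0.1411, 0.2988]
orientation: [2.254, 2.187, 0.0]
contact_force: [0.5, 0.1, 0.3]
grip_width: 0.0651
gripper_force: 0.0
```

Request:
send_rows(deltas=[{"dx": 25, "dy": -24, "dz": 0, "rx": 0, "ry": 0, "rz": 0}, {"dx": 45, "dy": -45, "dz": -5, "rx": 0, "ry": 0, "rz": 0}, {"dx": 45, "dy": -45, "dz": -35, "rx": 0, "ry": 0, "rz": 0}, {"dx": 45, "dy": -45, "dz": -65, "rx": 0, "ry": 0, "rz": 0}, {"dx": 45, "dy": -45, "dz": -87, "rx": 0, "ry": 0, "rz": 0}])

```text
clock: 6.18
tcp_pos: [0.6306, 0.0964, 0.2091]
orientation: [-2.259, -2.183, 0.003]
contact_force: [0.0, -0.4, -0.4]
grip_width: 0.0654
gripper_force: 0.0
```

Request:
send_rows(deltas=[{"dx": 0, "dy": 0, "dz": 0, "rx": 0, "ry": 0, "rz": 0}])

```text
clock: 6.27
tcp_pos: [0.628, 0.0964, 0.2062]
orientation: [-2.255, -2.182, 0.012]
contact_force: [-0.9, -1.1, -1.6]
grip_width: 0.065
gripper_force: 0.0
```

Request:
send_rows(deltas=[{"dx": 0, "dy": 5, "dz": 3, "rx": 0, "ry": 0, "rz": 0}, {"dx": 0, "dy": 5, "dz": 3, "rx": 0, "ry": 0, "rz": 0}])

```text
clock: 6.43
tcp_pos: [0.6315, 0.1055, 0.2169]
orientation: [2.254, 2.187, 0.005]
contact_force: [0.2, 1.1, 0.6]
grip_width: 0.0649
gripper_force: 0.0
```

Request:
send_rows(deltas=[{"dx": 0, "dy": 0, "dz": 0, "rx": 0, "ry": 0, "rz": 0}, {"dx": 0, "dy": 0, "dz": 0, "rx": 0, "ry": 0, "rz": 0}, {"dx": 0, "dy": 0, "dz": 0, "rx": 0, "ry": 0, "rz": 0}, {"dx": 0, "dy": 0, "dz": 0, "rx": 0, "ry": 0, "rz": 0}], jaw=28)

```text
clock: 6.77
tcp_pos: [0.6306, 0.1051, 0.2161]
orientation: [2.254, 2.187, 0.003]
contact_force: [-1.0, 1.0, 3.1]
grip_width: 0.0298
gripper_force: 29.3
```

Request:
send_rows(deltas=[{"dx": -2, "dy": 0, "dz": 0.7, "rx": 0, "ry": 0, "rz": 0}, {"dx": -4, "dy": 0, "dz": 1.4, "rx": 0, "ry": 0, "rz": 1}, {"dx": -6, "dy": 0, "dz": 2, "rx": 0, "ry": 0, "rz": 2}, {"dx": -6.3, "dy": 0, "dz": 2, "rx": 0, "ry": 0, "rz": 2}, {"dx": -6.3, "dy": 0, "dz": 2, "rx": 0, "ry": 0, "rz": 2}])

```text
clock: 7.18
tcp_pos: [0.6245, 0.1048, 0.2171]
orientation: [2.214, 2.227, 0.003]
contact_force: [4.1, 1.6, -1.4]
grip_width: 0.0301
gripper_force: 29.9
```

Run:
```python
from axis import *
grab('top');grab('scene')
x0=[.6262,-.0135,.160,np.radians(-90.5),np.radians(27.5)]
for n in (('top',),('scene',),('top','scene')): fitaxis(x0,n)
```

```text
('top',) n 100 198 0 piv [ 0.6256 -0.0132  0.1583] pan,tilt [-90.38  27.34] miss mm [-1.  -0.7  1.4] res 0.0015
('scene',) n 43 140 74 piv [ 0.6261 -0.012   0.1603] pan,tilt [-94.4  26.9] miss mm [-17.   -1.    4.5] res 0.0019
('top', 'scene') n 146 344 53 piv [ 0.6244 -0.0132  0.1588] pan,tilt [-90.65  27.14] miss mm [-3.3 -1.3  2.5] res 0.0017
```

Request:
send_rows(deltas=[{"dx": -0.5, "dy": 0, "dz": 1, "rx": 0, "ry": 0, "rz": 0}, {"dx": -0.8, "dy": 0, "dz": 1.5, "rx": 0, "ry": 0, "rz": 0}, {"dx": -0.8, "dy": 0, "dz": 1.5, "rx": 0, "ry": 0, "rz": 0}])

```text
clock: 7.53
tcp_pos: [0.624, 0.1042, 0.2184]
orientation: [2.214, 2.226, 0.002]
contact_force: [6.4, 0.5, -2.0]
grip_width: 0.0302
gripper_force: 29.9
```

Request:
send_rows(deltas=[{"dx": 0, "dy": 0, "dz": 0, "rx": 0, "ry": 0, "rz": 0}, {"dx": 0, "dy": 0, "dz": 0, "rx": 0, "ry": 0, "rz": 0}, {"dx": 0, "dy": 0, "dz": 0, "rx": 0, "ry": 0, "rz": 0}], jaw=60)

```text
clock: 7.78
tcp_pos: [0.6221, 0.1043, 0.2179]
orientation: [-2.216, -2.226, 0.003]
contact_force: [-0.2, -0.1, 0.0]
grip_width: 0.06
gripper_force: 0.0
```

Request:
send_rows(deltas=[{"dx": 0, "dy": 0, "dz": 20, "rx": 0, "ry": 0, "rz": 0}, {"dx": 0, "dy": 0, "dz": 55, "rx": 0, "ry": 0, "rz": 0}, {"dx": -20, "dy": 20, "dz": 75, "rx": 0, "ry": 0, "rz": -4}, {"dx": -45, "dy": 45, "dz": 75, "rx": 0, "ry": 0, "rz": -9}, {"dx": -70, "dy": 70, "dz": 75, "rx": 0, "ry": 0, "rz": -15}])

```text
clock: 8.2
tcp_pos: [0.5528, 0.1749, 0.2947]
orientation: [2.494, 1.91, 0.003]
contact_force: [0.3, 0.5, 1.5]
grip_width: 0.0599
gripper_force: 0.0
```

Request:
send_rows(deltas=[{"dx": -28, "dy": 27, "dz": 0, "rx": 0, "ry": 0, "rz": 0}, {"dx": -56, "dy": 54, "dz": 0, "rx": 0, "ry": 0, "rz": 0}, {"dx": -84, "dy": 81, "dz": 0, "rx": 0, "ry": 0, "rz": 0}, {"dx": -107, "dy": 104, "dz": 0, "rx": 0, "ry": 0, "rz": 0}, {"dx": -107, "dy": 104, "dz": 0, "rx": 0, "ry": 0, "rz": 0}])

```text
clock: 8.62
tcp_pos: [0.4398, 0.2843, 0.2938]
orientation: [-2.476, -1.93, 0.001]
contact_force: [-0.6, 0.5, 0.6]
grip_width: 0.0603
gripper_force: 0.0
```

Run:
```python
from axis import *
grab('top');grab('scene');grab('wrist')
x0=[.6262,-.0135,.160,np.radians(-90.5),np.radians(27.5)]
for n in (('top',),('scene',),('top','scene')): fitaxis(x0,n)
o=r.get_obs(); print(o['tcp_pos'],o['orientation'],o['clock'])
w=load('wrist'); P=cloud(w)
k=P[(P[...,2]>.103)&(P[...,2]<.118)&(np.hypot(P[...,0]-.446,P[...,1]-.278)<.04)]; print('tab',len(k),k.mean(0),cv2.minAreaRect((k[:,:2]*1000).astype('float32')))
k=P[(P[...,2]>.070)&(P[...,2]<.08)&(np.hypot(P[...,0]-.446,P[...,1]-.278)<.05)]; print('plate',len(k),k.mean(0),cv2.minAreaRect((k[:,:2]*1000).astype('float32')))
k=P[(P[...,2]>.005)&(P[...,2]<.068)&(np.hypot(P[...,0]-.446,P[...,1]-.278)<.04)]; print('below',len(k))
# view crop of scene for rack side, wrist rack
u,v=map(int,proj(w,[.446,.278,.09])); print(u,v)
L=lambda x:np.clip(x.astype(int)*2,0,255).astype('uint8')
a=w['frame'][max(0,v-40):v+40,max(0,u-50):u+50]; cv2.imwrite('pics/w3.png',cv2.resize(L(a),None,fx=6,fy=6,interpolation=cv2.INTER_CUBIC))
```

```text
('top',) n 107 198 153 piv [ 0.6257 -0.0133  0.1582] pan,tilt [-90.28  27.67] miss mm [-0.5  0.  -0. ] res 0.0014
('scene',) n 98 153 179 piv [ 0.6229 -0.0141  0.1592] pan,tilt [-90.73  27.38] miss mm [-5.1 -1.1  2.2] res 0.0012
('top', 'scene') n 206 346 334 piv [ 0.6243 -0.0138  0.1584] pan,tilt [-90.46  27.62] miss mm [-2.6 -0.2  0.5] res 0.0014
[0.4460071  0.27806807 0.2932417 ] [ 2.48709425e+00  1.91815520e+00 -1.09832216e-03] 8.7667
tab 322 [0.44411332 0.27854695 0.11018808] ((444.00048828125, 277.3653564453125), (33.53569793701172, 11.104543685913086), 75.33625793457031)
plate 1330 [0.44423871 0.27976694 0.07485256] ((443.5970764160156, 277.2474060058594), (59.956268310546875, 41.77085876464844), 75.5431137084961)
below 268
253 163
```

View pics/w3.png

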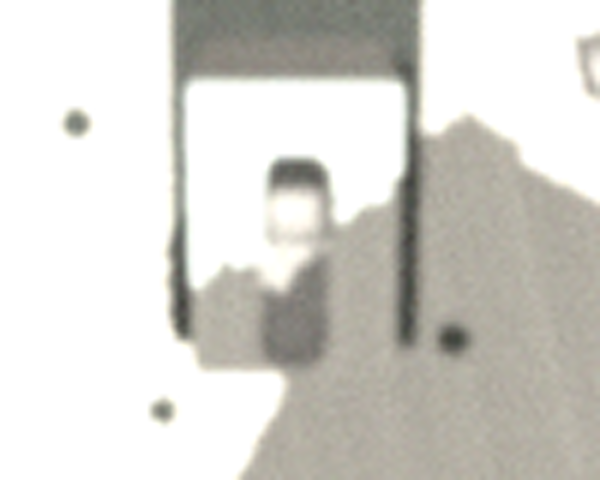

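Aim is now within about 3 mm of the dish's middle in both views. The crop shows the clip's tab centred on the rack plate at crop (295,265), at about (0.445, 0.278). Next I'll grasp the tab.

Request:
send_rows(deltas=[{"dx": -1, "dy": 0, "dz": -20, "rx": 0, "ry": 0, "rz": 0}, {"dx": -1, "dy": 0, "dz": -50, "rx": 0, "ry": 0, "rz": 0}, {"dx": -1, "dy": 0, "dz": -85, "rx": 0, "ry": 0, "rz": 0}, {"dx": -1, "dy": 0, "dz": -120, "rx": 0, "ry": 0, "rz": 0}, {"dx": -1, "dy": 0, "dz": -140, "rx": 0, "ry": 0, "rz": 0}], jaw=40)

```text
clock: 9.18
tcp_pos: [0.4449, 0.2754, 0.1496]
orientation: [2.491, 1.914, -0.008]
contact_force: [-0.6, -1.5, 0.2]
grip_width: 0.0402
gripper_force: 0.0
```

Request:
send_rows(deltas=[{"dx": 0, "dy": 0, "dz": -15, "rx": 0, "ry": 0, "rz": 0}, {"dx": 0, "dy": 0, "dz": -30, "rx": 0, "ry": 0, "rz": 0}, {"dx": 0, "dy": 0, "dz": -45, "rx": 0, "ry": 0, "rz": 0}, {"dx": 0, "dy": 0, "dz": -56, "rx": 0, "ry": 0, "rz": 0}, {"dx": 0, "dy": 0, "dz": -59, "rx": 0, "ry": 0, "rz": 0}])

```text
clock: 9.6
tcp_pos: [0.4451, 0.2765, 0.0922]
orientation: [2.49, 1.915, -0.006]
contact_force: [-0.2, 0.4, 0.1]
grip_width: 0.0398
gripper_force: 0.0
```

Request:
send_rows(deltas=[{"dx": 0, "dy": 0, "dz": 0, "rx": 0, "ry": 0, "rz": 0}, {"dx": 0, "dy": 0, "dz": 0, "rx": 0, "ry": 0, "rz": 0}])

```text
clock: 9.77
tcp_pos: [0.4457, 0.2784, 0.0947]
orientation: [2.489, 1.917, 0.001]
contact_force: [-0.2, 1.0, -0.2]
grip_width: 0.0403
gripper_force: 0.0
```

Request:
send_rows(deltas=[{"dx": 0, "dy": 0, "dz": -2, "rx": 0, "ry": 0, "rz": 0}, {"dx": 0, "dy": 0, "dz": -2, "rx": 0, "ry": 0, "rz": 0}, {"dx": 0, "dy": 0, "dz": -2, "rx": 0, "ry": 0, "rz": 0}, {"dx": 0, "dy": 0, "dz": -2, "rx": 0, "ry": 0, "rz": 0}, {"dx": 0, "dy": 0, "dz": -2, "rx": 0, "ry": 0, "rz": 0}], jaw=5, newtons=80)

```text
clock: 10.18
tcp_pos: [0.4453, 0.2789, 0.093]
orientation: [2.488, 1.918, 0.001]
contact_force: [-1.2, -0.9, 6.4]
grip_width: 0.0105
gripper_force: 78.1
```

Request:
send_rows(deltas=[{"dx": 0, "dy": 0, "dz": 5, "rx": 0, "ry": 0, "rz": 0}, {"dx": 0, "dy": 0, "dz": 15, "rx": 0, "ry": 0, "rz": 0}, {"dx": 0, "dy": 0, "dz": 35, "rx": 0, "ry": 0, "rz": 0}, {"dx": 0, "dy": 0, "dz": 65, "rx": 0, "ry": 0, "rz": 0}, {"dx": 0, "dy": 0, "dz": 100, "rx": 0, "ry": 0, "rz": 0}])

```text
clock: 10.6
tcp_pos: [0.4439, 0.2779, 0.1927]
orientation: [-2.487, -1.918, 0.005]
contact_force: [1.0, 0.6, -0.5]
grip_width: 0.0104
gripper_force: 77.9
```

Request:
send_rows(deltas=[{"dx": 0, "dy": 0, "dz": 15, "rx": 0, "ry": 0, "rz": 0}, {"dx": 0, "dy": 0, "dz": 20, "rx": 0, "ry": 0, "rz": 0}])

```text
clock: 10.77
tcp_pos: [0.4464, 0.2799, 0.2162]
orientation: [2.487, 1.918, 0.01]
contact_force: [0.1, 0.5, -1.2]
grip_width: 0.0104
gripper_force: 77.9
```

Request:
send_rows(deltas=[{"dx": 5, "dy": -25, "dz": 5, "rx": 0, "ry": 0, "rz": 2}, {"dx": 11, "dy": -60, "dz": 5, "rx": 0, "ry": 0, "rz": 5}, {"dx": 17, "dy": -95, "dz": 5, "rx": 0, "ry": 0, "rz": 8}, {"dx": 24, "dy": -130, "dz": 5, "rx": 0, "ry": 0, "rz": 11}, {"dx": 31, "dy": -165, "dz": 5, "rx": 0, "ry": 0, "rz": 13}])

```text
clock: 11.18
tcp_pos: [0.4753, 0.1117, 0.2166]
orientation: [-2.251, -2.191, 0.002]
contact_force: [0.8, 0.6, -0.1]
grip_width: 0.0106
gripper_force: 77.8
```

Request:
send_rows(deltas=[{"dx": 5, "dy": -30, "dz": 0, "rx": 0, "ry": 0, "rz": 0}, {"dx": 10, "dy": -60, "dz": 0, "rx": 0, "ry": 0, "rz": 0}, {"dx": 16, "dy": -90, "dz": 0, "rx": 0, "ry": 0, "rz": 0}, {"dx": 22, "dy": -120, "dz": 0, "rx": 0, "ry": 0, "rz": 0}, {"dx": 22, "dy": -125, "dz": 0, "rx": 0, "ry": 0, "rz": 0}])

```text
clock: 11.6
tcp_pos: [0.498, -0.0177, 0.2164]
orientation: [2.262, 2.179, -0.004]
contact_force: [-0.4, 0.1, -0.5]
grip_width: 0.0104
gripper_force: 77.9
```

Request:
send_rows(deltas=[{"dx": 0, "dy": 0, "dz": 0, "rx": 0, "ry": 0, "rz": 0}, {"dx": 0, "dy": 0, "dz": 0, "rx": 0, "ry": 0, "rz": 0}])

```text
clock: 11.77
tcp_pos: [0.4975, -0.0109, 0.2168]
orientation: [-2.254, -2.186, 0.001]
contact_force: [-0.3, 0.2, -0.3]
grip_width: 0.0108
gripper_force: 77.9
```

Run:
```python
from h import *
o=r.get_obs(); print(o['tcp_pos'],o['orientation'],o['clock'],o['contact_force'])
L=lambda x:np.clip(x.astype(int)*2,0,255).astype('uint8')
im=np.zeros((600,800,3),'uint8')
g=grab('scene'); w=grab('wrist')
u,v=map(int,proj(g,[.5,-.01,.13])); print(u,v); a=g['frame'][v-50:v+50,u-65:u+65]; im[:308,:400]=cv2.resize(L(a),(400,308),interpolation=cv2.INTER_CUBIC)
im[:300,400:]=cv2.resize(L(w['frame']),(400,300)); 
u,v=map(int,proj(w,[.5,-.01,.07])); print(u,v)
cv2.imwrite('pics/v4.png',im)
for n,F in (('scene',g),('wrist',w)):
    P=cloud(F)
    k=P[(P[...,2]>.115)&(P[...,2]<.19)&(np.hypot(P[...,0]-.5,P[...,1]+.01)<.035)]; print(n,len(k))
    for z in np.arange(.115,.19,.006):
        q=k[(k[:,2]>=z)&(k[:,2]<z+.006)]
        if len(q): print(z.round(3),len(q),q[:,:2].min(0).round(4),q[:,:2].max(0).round(4))
    k=P[(P[...,2]>.064)&(P[...,2]<.075)&(np.hypot(P[...,0]-.5,P[...,1]+.01)<.03)]; print(n,'pin',len(k),k.min(0) if len(k) else '',k.max(0) if len(k) else '')
```

```text
[ 0.49748386 -0.0109138   0.21675406] [-2.25420429e+00 -2.18643586e+00  7.34474338e-04] 11.7667 [-0.28357155  0.18467171 -0.25966109]
298 184
254 176
scene 61
0.133 2 [ 0.4962 -0.0171] [ 0.4975 -0.0159]
0.139 4 [ 0.4979 -0.0183] [ 0.5024 -0.0159]
0.145 2 [ 0.4996 -0.0181] [ 0.5005 -0.0157]
0.151 12 [ 0.497  -0.0203] [5.026e-01 3.000e-04]
0.157 8 [ 0.4973 -0.019 ] [ 0.5027 -0.0046]
0.163 8 [ 0.4969 -0.0204] [ 0.5012 -0.0064]
0.169 8 [ 0.4968 -0.0178] [ 0.5028 -0.0039]
0.175 5 [ 0.4989 -0.0166] [ 0.5022 -0.0029]
0.181 9 [ 0.498  -0.0195] [ 0.5013 -0.0042]
0.187 3 [ 0.4973 -0.0169] [ 0.5    -0.0068]
scene pin 97 [ 0.48055555 -0.01954773  0.06477139] [0.52956658 0.00226954 0.07359156]
wrist 220
0.145 34 [ 0.4948 -0.0046] [0.5005 0.0007]
0.151 69 [ 0.4947 -0.0068] [ 5.005e-01 -5.000e-04]
0.157 44 [ 0.4948 -0.0084] [ 0.5003 -0.0034]
0.163 1 [ 0.4996 -0.0047] [ 0.4996 -0.0047]
0.169 30 [ 0.4951 -0.0051] [ 0.5002 -0.0032]
0.175 33 [ 0.4951 -0.005 ] [ 0.5002 -0.0029]
0.181 9 [ 0.4959 -0.0038] [ 0.4995 -0.0029]
wrist pin 848 [ 0.47925698 -0.02151349  0.06407938] [5.29699543e-01 2.25786842e-04 7.20308417e-02]
```

View pics/v4.png

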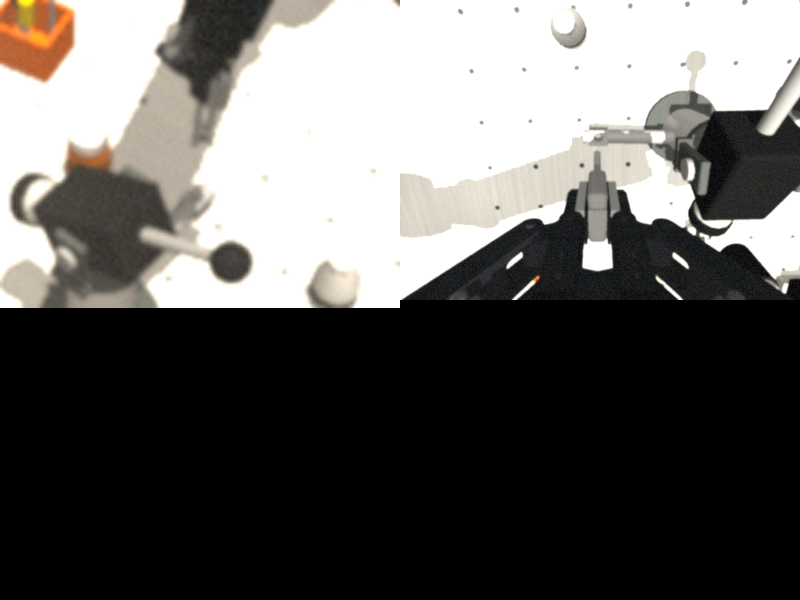

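The sprung leg faces +y, with the flare near y=0.000 and the straight leg at y≈-0.018, which is TCP y minus 7 mm. In the wrist picture the pin's squared end is near display (598,135). Next I'll locate the hole in that view.

Run:
```python
from h import *
w=load('wrist'); P=cloud(w)
z=P[...,2]; m=(z>.064)&(z<.075)&(np.hypot(P[...,0]-.5,P[...,1]+.01)<.05)
v,u=np.where(m); print(u.min(),u.max(),v.min(),v.max())
k=P[m]
for x in np.arange(.476,.545,.004):
    q=k[(k[:,0]>=x)&(k[:,0]<x+.004)]
    if len(q): print(x.round(3),len(q),q[:,1].min().round(4),q[:,1].max().round(4),q[:,2].max().round(4),q[:,2].mean().round(4))
a=w['frame'][v.min()-12:v.max()+25,u.min()-12:u.min()+60]; print(u.min()-12,v.min()-12,a.shape)
a=np.clip(a.astype(int)*1.6,0,255).astype('uint8')
cv2.imwrite('pics/w5.png',cv2.resize(a,None,fx=10,fy=10,interpolation=cv2.INTER_CUBIC))
for p in ([.4998,-.009,.07],[.5,-.0105,.07],[.4975,-.0179,.1305]): print(proj(w,p))
```

```text
234 306 166 187
0.476 14 -0.0147 -0.0023 0.0693 0.0671
0.48 58 -0.0165 -0.0022 0.0696 0.0674
0.484 62 -0.0192 -0.0001 0.0716 0.0679
0.488 84 -0.0195 0.0002 0.072 0.0695
0.492 75 -0.0198 -0.0002 0.0711 0.0692
0.496 53 -0.02 -0.0004 0.0708 0.0688
0.5 64 -0.02 -0.0003 0.0715 0.0689
0.504 89 -0.0199 -0.0006 0.0714 0.0695
0.508 78 -0.0215 -0.0008 0.071 0.0687
0.512 61 -0.0186 -0.0032 0.0703 0.0676
0.516 62 -0.0185 -0.0034 0.0698 0.0673
0.52 61 -0.0189 -0.0035 0.0697 0.0675
0.524 62 -0.0189 -0.0035 0.0699 0.0674
0.528 59 -0.0193 -0.0034 0.0697 0.0676
0.532 63 -0.0191 -0.0038 0.0695 0.0674
0.536 58 -0.0195 -0.0039 0.07 0.0675
0.54 59 -0.0193 -0.0041 0.0698 0.0674
0.544 62 -0.0195 -0.0049 0.0699 0.0675
222 154 (58, 72, 3)
(np.float64(254.64364787133928), np.float64(175.60318636106058))
(np.float64(254.8891265969831), np.float64(177.07716088549404))
(np.float64(252.4455062056542), np.float64(207.64668212634518))
```

View pics/w5.png

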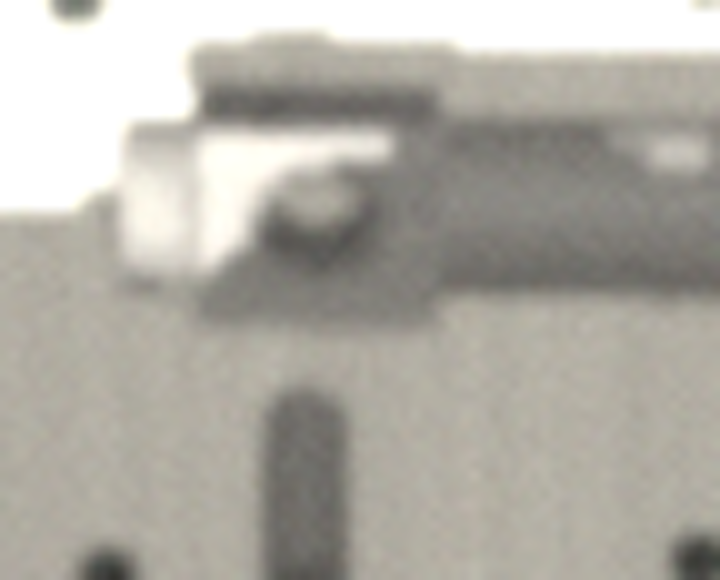

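The crop shows the hole at crop (317,219), which is pixel (253.3,175.5), about (0.4987, -0.0093) on the mouth plane. The leg's column is at crop x≈305, about 1 mm off. The shift is about +1.3 mm in x and +8.9 mm in y, then descend to just above the mouth.

Request:
send_rows(deltas=[{"dx": 1.3, "dy": 4, "dz": -10, "rx": 0, "ry": 0, "rz": 0}, {"dx": 1.3, "dy": 8.9, "dz": -25, "rx": 0, "ry": 0, "rz": 0}, {"dx": 1.3, "dy": 8.9, "dz": -40, "rx": 0, "ry": 0, "rz": 0}, {"dx": 1.3, "dy": 8.9, "dz": -50, "rx": 0, "ry": 0, "rz": 0}, {"dx": 1.3, "dy": 8.9, "dz": -54, "rx": 0, "ry": 0, "rz": 0}])

```text
clock: 12.28
tcp_pos: [0.4981, -0.0014, 0.1613]
orientation: [-2.251, -2.188, 0.003]
contact_force: [0.5, -0.2, -0.6]
grip_width: 0.0105
gripper_force: 77.9
```

Request:
send_rows(deltas=[{"dx": 0, "dy": 0, "dz": 0, "rx": 0, "ry": 0, "rz": 0}, {"dx": 0, "dy": 0, "dz": 0, "rx": 0, "ry": 0, "rz": 0}, {"dx": 0, "dy": 0, "dz": 0, "rx": 0, "ry": 0, "rz": 0}])

```text
clock: 12.53
tcp_pos: [0.4999, -0.0023, 0.1639]
orientation: [2.254, 2.187, 0.001]
contact_force: [0.1, -0.5, -0.6]
grip_width: 0.0109
gripper_force: 77.9
```

Run:
```python
from h import *
o=r.get_obs(); print(o['tcp_pos'],o['orientation'],o['clock'],o['contact_force'])
L=lambda x:np.clip(x.astype(float)*1.8,0,255).astype('uint8')
w=grab('wrist'); s=grab('scene'); t=grab('top')
im=np.zeros((600,800,3),'uint8')
for F,x,n in ((w,0,'w'),(s,400,'s')):
    u,v=map(int,proj(F,[.5,-.005,.09])); print(n,u,v); a=F['frame'][v-30:v+30,u-20:u+20]; im[:,x:x+400]=cv2.resize(L(a),(400,600),interpolation=cv2.INTER_CUBIC)
cv2.imwrite('pics/v6.png',im)
for p in ([.4987,-.0093,.07],[.4987,-.0093,.077]): print(proj(w,p),proj(s,p))
for n,F in (('w',w),('s',s)):
    P=cloud(F); k=P[(np.hypot(P[...,0]-.5,P[...,1]+.003)<.03)]
    for z in np.arange(.074,.125,.006):
        q=k[(k[:,2]>=z)&(k[:,2]<z+.006)]
        if len(q)>2: print(n,z.round(3),len(q),np.percentile(q[:,:2],5,axis=0).round(4),np.percentile(q[:,:2],95,axis=0).round(4))
```

```text
[ 0.49991914 -0.00231467  0.16391966] [2.25420708e+00 2.18708424e+00 1.44789071e-03] 12.5333 [ 0.0765256  -0.4724005  -0.55618539]
w 252 207
s 298 194
(np.float64(250.783905256474), np.float64(203.1590317918326)) (np.float64(296.7454139797279), np.float64(197.69211407001788))
(np.float64(250.7414263979327), np.float64(206.38554924710573)) (np.float64(296.94913134316306), np.float64(196.15377675572427))
w 0.092 32 [0.4973 0.0048] [0.503  0.0082]
w 0.098 71 [0.4973 0.0017] [0.5029 0.0065]
w 0.104 46 [ 4.973e-01 -3.000e-04] [0.5028 0.003 ]
w 0.116 29 [0.4975 0.0028] [0.5027 0.0044]
w 0.122 33 [0.4976 0.0029] [0.5026 0.0046]
s 0.086 4 [ 0.4984 -0.01  ] [ 0.503  -0.0078]
s 0.092 6 [ 0.4994 -0.0124] [0.5025 0.0074]
s 0.098 6 [ 0.499  -0.0122] [0.5033 0.0071]
s 0.104 9 [ 0.4998 -0.0078] [0.5036 0.0066]
s 0.11 8 [ 0.4995 -0.0099] [0.5037 0.003 ]
s 0.116 5 [ 0.5009 -0.011 ] [0.5035 0.0024]
s 0.122 8 [ 0.4998 -0.0108] [0.5043 0.0042]
```

View pics/v6.png

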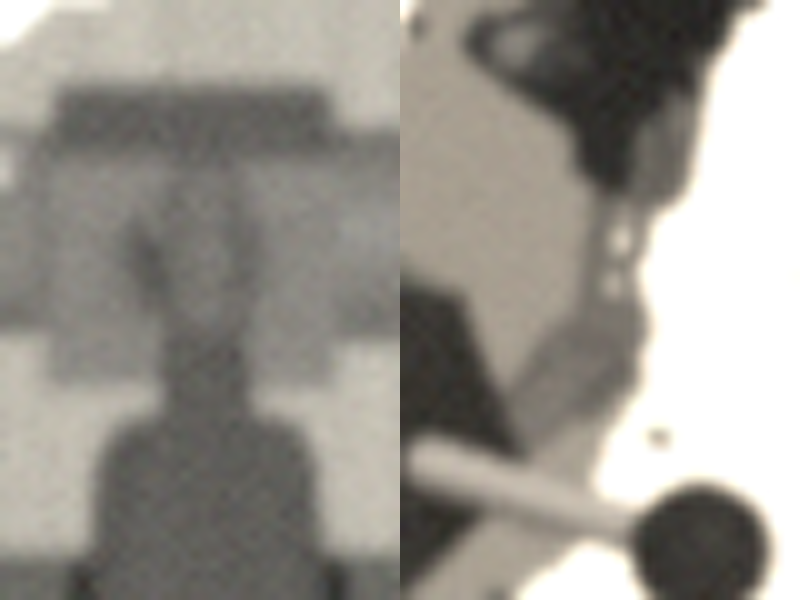

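The wrist crop has the squared part centred at x≈193 with the leg at x≈205, so the leg is about 1 mm too far in +x. I'll nudge it and lower the tip into the mouth.

Request:
send_rows(deltas=[{"dx": -1, "dy": 0.8, "dz": 0, "rx": 0, "ry": 0, "rz": 0}, {"dx": -1, "dy": 0.8, "dz": -4, "rx": 0, "ry": 0, "rz": 0}, {"dx": -1, "dy": 0.8, "dz": -8, "rx": 0, "ry": 0, "rz": 0}, {"dx": -1, "dy": 0.8, "dz": -12, "rx": 0, "ry": 0, "rz": 0}, {"dx": -1, "dy": 0.8, "dz": -14, "rx": 0, "ry": 0, "rz": 0}])

```text
clock: 13.1
tcp_pos: [0.4979, -0.0017, 0.1485]
orientation: [-2.254, -2.187, 0.001]
contact_force: [0.0, -0.6, -1.3]
grip_width: 0.0111
gripper_force: 77.9
```

Request:
send_rows(deltas=[{"dx": 0, "dy": 0, "dz": 0, "rx": 0, "ry": 0, "rz": 0}, {"dx": 0, "dy": 0, "dz": 0, "rx": 0, "ry": 0, "rz": 0}, {"dx": 0, "dy": 0, "dz": 0, "rx": 0, "ry": 0, "rz": 0}])

```text
clock: 13.35
tcp_pos: [0.4984, -0.0016, 0.1493]
orientation: [2.255, 2.188, 0.0]
contact_force: [0.4, 0.2, -0.3]
grip_width: 0.0106
gripper_force: 77.9
```

No contact force with the tip 7 mm inside the mouth, so it's in the hole. I'll continue down.

Request:
send_rows(deltas=[{"dx": 0, "dy": 0, "dz": -4, "rx": 0, "ry": 0, "rz": 0}, {"dx": 0, "dy": 0, "dz": -8, "rx": 0, "ry": 0, "rz": 0}, {"dx": 0, "dy": 0, "dz": -12, "rx": 0, "ry": 0, "rz": 0}, {"dx": 0, "dy": 0, "dz": -16, "rx": 0, "ry": 0, "rz": 0}, {"dx": 0, "dy": 0, "dz": -16, "rx": 0, "ry": 0, "rz": 0}])

```text
clock: 13.77
tcp_pos: [0.4978, -0.0016, 0.1323]
orientation: [-2.254, -2.187, 0.001]
contact_force: [-0.2, -0.2, 0.0]
grip_width: 0.0106
gripper_force: 77.9
```

Request:
send_rows(deltas=[{"dx": 0, "dy": 0, "dz": -3, "rx": 0, "ry": 0, "rz": 0}, {"dx": 0, "dy": 0, "dz": -6, "rx": 0, "ry": 0, "rz": 0}, {"dx": 0, "dy": 0, "dz": -9, "rx": 0, "ry": 0, "rz": 0}, {"dx": 0, "dy": 0, "dz": -12, "rx": 0, "ry": 0, "rz": 0}, {"dx": 0, "dy": 0, "dz": -12, "rx": 0, "ry": 0, "rz": 0}])

```text
clock: 14.18
tcp_pos: [0.4981, -0.0007, 0.1207]
orientation: [-2.253, -2.188, -0.001]
contact_force: [-0.1, 4.3, -2.5]
grip_width: 0.0111
gripper_force: 77.9
```

Request:
send_rows(deltas=[{"dx": 0, "dy": 0, "dz": -3, "rx": 0, "ry": 0, "rz": 0}, {"dx": 0, "dy": 0, "dz": -6, "rx": 0, "ry": 0, "rz": 0}, {"dx": 0, "dy": 0, "dz": -9, "rx": 0, "ry": 0, "rz": 0}, {"dx": 0, "dy": 0, "dz": -12, "rx": 0, "ry": 0, "rz": 0}, {"dx": 0, "dy": 0, "dz": -12, "rx": 0, "ry": 0, "rz": 0}])

```text
clock: 14.6
tcp_pos: [0.4979, -0.0014, 0.1085]
orientation: [-2.254, -2.187, 0.001]
contact_force: [-0.7, 4.9, -2.0]
grip_width: 0.0107
gripper_force: 77.9
```

Request:
send_rows(deltas=[{"dx": 0, "dy": 0, "dz": -3, "rx": 0, "ry": 0, "rz": 0}, {"dx": 0, "dy": 0, "dz": -6, "rx": 0, "ry": 0, "rz": 0}, {"dx": 0, "dy": 0, "dz": -9, "rx": 0, "ry": 0, "rz": 0}, {"dx": 0, "dy": 0, "dz": -11, "rx": 0, "ry": 0, "rz": 0}, {"dx": 0, "dy": 0, "dz": -11, "rx": 0, "ry": 0, "rz": 0}])

```text
clock: 15.02
tcp_pos: [0.498, -0.002, 0.0977]
orientation: [-2.255, -2.187, 0.001]
contact_force: [0.7, 3.7, -2.1]
grip_width: 0.0109
gripper_force: 78.0
```

Request:
send_rows(deltas=[{"dx": 0, "dy": 0, "dz": -1, "rx": 0, "ry": 0, "rz": 0}, {"dx": 0, "dy": 0, "dz": -2, "rx": 0, "ry": 0, "rz": 0}, {"dx": 0, "dy": 0, "dz": -2, "rx": 0, "ry": 0, "rz": 0}])

```text
clock: 15.27
tcp_pos: [0.4984, -0.0018, 0.0963]
orientation: [2.255, 2.187, -0.0]
contact_force: [0.3, 2.9, -1.2]
grip_width: 0.0111
gripper_force: 78.1
```

Nothing has bottomed out yet, so I'll keep pushing gently until the shoulder stops it.

Request:
send_rows(deltas=[{"dx": 0, "dy": 0, "dz": -1, "rx": 0, "ry": 0, "rz": 0}, {"dx": 0, "dy": 0, "dz": -1.5, "rx": 0, "ry": 0, "rz": 0}, {"dx": 0, "dy": 0, "dz": -1.5, "rx": 0, "ry": 0, "rz": 0}])

```text
clock: 15.52
tcp_pos: [0.4985, -0.0018, 0.0958]
orientation: [2.254, 2.187, -0.0]
contact_force: [-3.5, 3.5, 11.0]
grip_width: 0.0106
gripper_force: 80.0
```

Request:
send_rows(deltas=[{"dx": 0, "dy": 0, "dz": -1, "rx": 0, "ry": 0, "rz": 0}, {"dx": 0, "dy": 0, "dz": -1.5, "rx": 0, "ry": 0, "rz": 0}, {"dx": 0, "dy": 0, "dz": -1.5, "rx": 0, "ry": 0, "rz": 0}])

```text
clock: 15.77
tcp_pos: [0.4987, -0.0018, 0.0955]
orientation: [2.254, 2.186, -0.001]
contact_force: [-7.5, 2.3, 25.1]
grip_width: 0.0107
gripper_force: 82.0
```

It's home: a hard stop at TCP z 0.0957, where 0.096 was expected. I'll relieve the push, release and retreat.

Request:
send_rows(deltas=[{"dx": 0, "dy": 0, "dz": 1.5, "rx": 0, "ry": 0, "rz": 0}, {"dx": 0, "dy": 0, "dz": 2.2, "rx": 0, "ry": 0, "rz": 0}, {"dx": 0, "dy": 0, "dz": 2.2, "rx": 0, "ry": 0, "rz": 0}])

```text
clock: 16.02
tcp_pos: [0.4985, -0.0018, 0.0959]
orientation: [2.255, 2.187, 0.0]
contact_force: [-1.8, 2.3, 7.2]
grip_width: 0.0111
gripper_force: 78.9
```

Request:
send_rows(deltas=[{"dx": 0, "dy": 0, "dz": 0, "rx": 0, "ry": 0, "rz": 0}, {"dx": 0, "dy": 0, "dz": 0, "rx": 0, "ry": 0, "rz": 0}, {"dx": 0, "dy": 0, "dz": 0, "rx": 0, "ry": 0, "rz": 0}, {"dx": 0, "dy": 0, "dz": 0, "rx": 0, "ry": 0, "rz": 0}], jaw=40)

```text
clock: 16.35
tcp_pos: [0.4982, -0.0023, 0.0952]
orientation: [-2.255, -2.187, 0.001]
contact_force: [0.1, 0.0, 0.0]
grip_width: 0.0398
gripper_force: 0.0
```

Request:
send_rows(deltas=[{"dx": 0, "dy": 0, "dz": 15, "rx": 0, "ry": 0, "rz": 0}, {"dx": 0, "dy": 0, "dz": 45, "rx": 0, "ry": 0, "rz": 0}, {"dx": 0, "dy": 0, "dz": 80, "rx": 0, "ry": 0, "rz": 0}, {"dx": 0, "dy": 0, "dz": 115, "rx": 0, "ry": 0, "rz": 0}, {"dx": 0, "dy": 0, "dz": 150, "rx": 0, "ry": 0, "rz": 0}])

```text
clock: 16.77
tcp_pos: [0.4978, -0.0019, 0.2468]
orientation: [-2.254, -2.187, 0.001]
contact_force: [1.2, -0.3, -0.5]
grip_width: 0.0399
gripper_force: 0.0
```

Request:
send_rows(deltas=[{"dx": -10, "dy": 35, "dz": 10, "rx": 0, "ry": 0, "rz": 0}, {"dx": -20, "dy": 70, "dz": 20, "rx": 0, "ry": 0, "rz": 0}, {"dx": -30, "dy": 105, "dz": 20, "rx": 0, "ry": 0, "rz": 0}, {"dx": -40, "dy": 140, "dz": 20, "rx": 0, "ry": 0, "rz": 0}, {"dx": -40, "dy": 175, "dz": 20, "rx": 0, "ry": 0, "rz": 0}])

```text
clock: 17.18
tcp_pos: [0.4566, 0.1744, 0.2658]
orientation: [2.254, 2.187, -0.001]
contact_force: [0.9, 0.4, -1.0]
grip_width: 0.0399
gripper_force: 0.0
```

Request:
send_rows(deltas=[{"dx": 0, "dy": 35, "dz": 0, "rx": 0, "ry": 0, "rz": 0}, {"dx": 0, "dy": 70, "dz": 0, "rx": 0, "ry": 0, "rz": 0}, {"dx": 0, "dy": 70, "dz": 0, "rx": 0, "ry": 0, "rz": 0}, {"dx": 0, "dy": 70, "dz": 0, "rx": 0, "ry": 0, "rz": 0}])

```text
clock: 17.52
tcp_pos: [0.4577, 0.2452, 0.2652]
orientation: [-2.25, -2.192, 0.0]
contact_force: [-0.4, -0.4, 0.0]
grip_width: 0.0402
gripper_force: 0.0
```

Run:
```python
from axis import *
grab('top');grab('scene')
x0=[.6262,-.0135,.160,np.radians(-90.5),np.radians(27.5)]
for n in (('top',),('scene',),('top','scene')): fitaxis(x0,n)
o=r.get_obs(); print(o['tcp_pos'],o['clock'])
for n in ('top','scene'):
    P=cloud(load(n)); k=P[(P[...,2]>.075)&(P[...,2]<.13)&(np.hypot(P[...,0]-.5,P[...,1]+.005)<.03)]; print(n,len(k),k.min(0),k.max(0))
    k=k[k[:,2]>.105]
    if len(k)>4: print(k.mean(0),cv2.minAreaRect((k[:,:2]*1000).astype('float32')))
L=lambda x:np.clip(x.astype(float)*1.8,0,255).astype('uint8')
t=load('top')['frame'][80:290,90:370]; s=load('scene')['frame']
im=np.zeros((600,800,3),'uint8'); im[:300,:400]=cv2.resize(L(t),(400,300)); im[300:,:400]=cv2.resize(L(s[100:330,150:457]),(400,300)); 
u,v=map(int,proj(load('scene'),[.5,-.005,.07])); im[:,400:]=cv2.resize(L(s[v-30:v+30,u-20:u+20]),(400,600),interpolation=cv2.INTER_CUBIC)
cv2.imwrite('pics/v7.png',im)
```

```text
('top',) n 108 192 155 piv [ 0.6258 -0.0138  0.1579] pan,tilt [-90.24  27.69] miss mm [-0.2  0.1 -0.1] res 0.0013
('scene',) n 100 154 175 piv [ 0.6227 -0.014   0.1594] pan,tilt [-90.84  27.34] miss mm [-5.7 -1.2  2.5] res 0.0011
('top', 'scene') n 208 340 333 piv [ 0.6245 -0.0139  0.1583] pan,tilt [-90.38  27.63] miss mm [-2.1 -0.2  0.4] res 0.0014
[0.45844036 0.24212172 0.26502075] 17.6167
top 63 [ 0.49504899 -0.01866709  0.09942999] [0.50614741 0.01551207 0.11858686]
[ 0.50052875 -0.00148121  0.11273395] ((500.666748046875, -0.4467029571533203), (31.80908966064453, 10.585343360900879), 88.74229431152344)
scene 141 [ 0.49148358 -0.01858034  0.07628142] [0.50674935 0.01615811 0.11616432]
[ 5.00623705e-01 -2.00114200e-04  1.12520124e-01] ((498.7779541015625, -0.4023475646972656), (32.17837142944336, 14.211585998535156), 88.60751342773438)
```

View pics/v7.png

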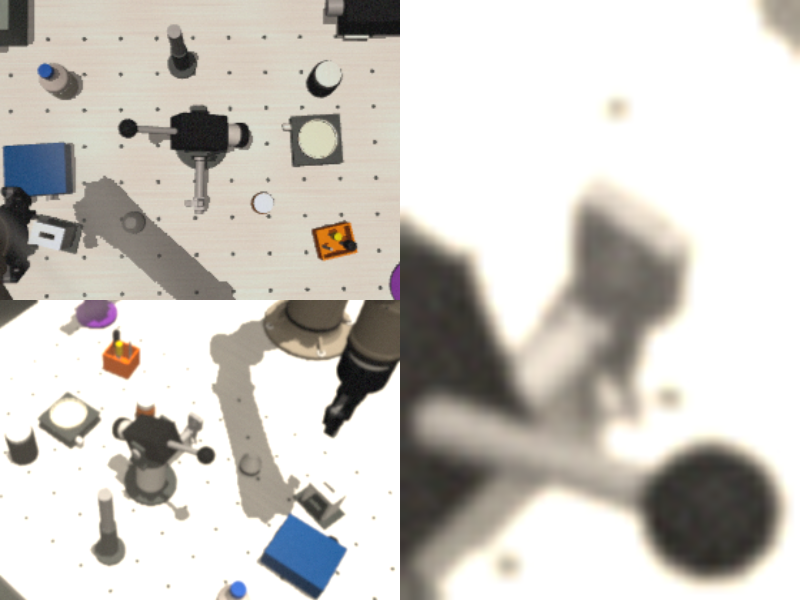

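The pictures show the tab resting on the pin at display (630,245), with both legs below it at (615,385) and the sprung leg outside the pin. Tab top height matches home (114 mm). The camera is still aimed at the dish, and nothing else has moved.

```bash
python3 -c "
from bench import r
print(r.hand_in())"
```

```text
the job is handed in; nothing more can be done
None
```

The job is handed in: the camera looks within about 3 mm of the dish's middle (both views combined), the hairpin clip is fully home in the locking pin and released, and nothing else appears to have moved.

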